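# Lock the pull tester and hang up its weights

### The arm

A 6-joint arm with a two-finger parallel gripper is mounted at the origin on the work surface. World frame = base frame: x ahead of the robot, y to its left, z up, the work surface at z = 0. Lengths are in mm, angles in rad, forces in N, time in s.
With the tool pointing down it reaches from about 250 to 775 mm from the base axis. Payload 8.9 kg.
Tool frame: the origin (TCP) lies at the very end of the fingers, on their centre line; the grasp point (between the pads) lies 19 mm behind it; z points along the fingers, y is the line along which they close (so a half turn about z gives the same grasp; the last joint's range is limited). The gripper opens to 85 mm and grips with 20 to 120 N. Pads are 22 mm wide; open, the fingers measure 114 mm over their backs; the gripper's body (76 mm by 85 mm) begins 54 mm behind the grasp point. The pads swing forward as they close: fully open they stand 13 mm farther back than shut.
Start: joints at [1.163, 0.291, -0.153, 1.127, 0, 1.431], TCP at [139.421, 506.148, 231.305] pointing down, gripper open.
Joint ranges: [-2.52, 2.52], [-0.91, 1.74], [-1.3, 1.37], [-1.96, 2.02], [-1.52, 1.47], [-3.14, 3.14]. Speed limits (rad/s): [2.22, 2.22, 2.79, 3.14, 3.14, 3.14].

### API

Orientations are given as a unit quaternion [w, x, y, z].
In Python, from rig import telemetry, optics, ticket gives the robot as it stands. The module is installed in compiled form; this text tells all that it offers.
- The arm moves only by the tool send_rows, never from a script. Its argument "targets" is a list that holds one entry, the list of rows, each a list of 7 numbers: the turn, a rotation vector about the world's x, y, z normalised to -1 to 1, where 1 is 360 degrees, then the shift along the world's x, y, z normalised to -1 to 1, where 1 is 10 cm, then the closure, from -1 (fully open) to 1 (shut). A call has 1 to 10 rows; each row is the pose to reach, as a shift and turn from the pose commanded when the call began, turning the shorter way round; what a row does not reach only later rows make up. A row lasts 1/10 s, in which the tool goes at most 50 mm and 8.59 degrees, less where a joint would pass 70% of its speed; a pose out of reach is approached as far as the arm can. A call with a number of a shift or a turn outside -1 to 1 is refused whole. A call with a gripper value outside its range is refused whole. The fingers move at their own pace and stop on an object; "squeeze" is the grip in N (left out, the last holds). Time passes only in rows, so rows that repeat a pose let the fingers close. It gives the time, the measured TCP pose, the force, the opening and the grip force at its end, in the units of the state.
- telemetry.state(): the state, without advancing time (a new reading comes with each control period).
- optics.get_image(name): name is "side" or "top"; returns the picture (400x640x3 uint8, red, green, blue); there is no depth.
- optics.camera_params(name): a dict with "fx", "fy", "cx", "cy" (pixels), "pose" (4x4, takes a point from camera to world coordinates). Camera axes: x right, y up, looking along -z (the intrinsics and any distortion apply to the point x, -y, -z); pixel columns grow to the right and rows downward; lengths in mm; the calibration is good to about 2 mm. A picture is of the moment at which its call begins. camera_params takes no time and is no camera call.
- ticket.close_job(): hands the job in; it is judged then, once.
The state is a dict: "time": time; "joints": joint angles; "joint_velocities": joint speeds; "tau": joint torques, N m; "tcp_pos": TCP position; "orientation": TCP orientation; "ft_force": force on the tool from outside, world axes, zero at the start; "wrist_torque": the same for the moment, N m; "grip_width": opening from 0.0 (shut) to 1.0 (fully open); "grasp_force": force on a finger pad.
Only numpy, scipy, OpenCV 4.12 (cv2) and the standard library are available. Lean on these libraries where they do the work, as an engineer would, in place of code of your own. Each camera call takes 0.05 s, during which the arm holds its last target. There are 200 camera calls.

### The job

Put the bench pull tester away: with its slide still home, put the yellow-gripped locking pin down through the slide's eye, use it to pull the sprung slide out to the red mark, and push the pin fully down into the rail hole there so that the slide stays locked at the red mark. Hang every calibration weight that is on the bench by its orange handle on the blue rack, one to a hook, the bar lying across both prongs (before or after the locking, in any order). Leave the other things on the bench where they are.

Things in the scene. Friction and masses are not known exactly. Their poses are not given: they have to be found in the camera images.
- tester: Fixed bench pull tester; the slide is pulled out along its -x. Origin on the bench under the eye's home position, z up. Aluminium rail 44 wide, 24 high from x -150 to +40 mm, with three vertical through holes, 16.5 mm diameter, on its centre line at x -55, -85, -115 mm. Blue housing with round dial behind it, 160 long, 76 wide, 70 high, x +55 to +215 mm
- gauge (a joint): Pull-out of the sprung slide, m: 0 = home, grows as it is pulled along the tester's -x, stop at 0.130. Spring pulls it home with 2.1 N + 35 N/m x value (6 N at 0.115); it springs back when let go. A flat steel bar above the rail, ending in a green eye plate 44 x 40 x 10 mm, underside 34 mm and top 44 mm above the bench (10 mm gap over the rail)
- eye (a point): Centre of the slide's round eye, a vertical through hole of 15.5 mm diameter, at mid thickness (39 mm above the bench, 10 mm thick plate); it moves with the slide
- mark_red: Red marker block 14 x 22 x 30 mm high, fixed beside the rail at one of its three holes. Origin on the bench under that hole's centre (the block itself is centred 36 mm to the -y side), axes parallel to the tester's. The slide is at the red mark when the eye is above this origin
- mark_white_a: White marker block, as the red one, next to another of the holes (not wanted)
- mark_white_b: White marker block next to the remaining hole (not wanted)
- lock_pin: Locking pin, 89 mm tall, 150 g, upright in its stand at the start. Origin at the shaft's lower tip, z up along it. Steel shaft 12 mm diameter, 40 mm long, tapered tip; flange 30 mm diameter, z 40 to 45 mm; yellow square grip 24 x 24 mm (faces across pin x and y), z 45 to 89 mm. Fully down in eye and rail hole the flange sits on the eye plate, tip about 4 mm above the bench
- pin_stand: Fixed wooden block 60 x 60 x 44 mm high with a 16 mm hole in its middle, in which the pin stands. Origin on the bench under the hole
- rack: Fixed blue rack: beam along its y, 470 long, 20 thick, 185 to 221 mm above the bench, on two posts. Origin on the bench under the beam's middle. Four hooks 110 mm apart face its -x (the robot): each a pair of level steel prongs, 8 mm diameter, 44 mm apart along y, reaching 98 mm from the beam's middle, the last 8 mm turned up to 224 mm height
- hook1 (a point): Hook 1: point midway between its two prongs, level with their upper side (209 mm above the bench), 50 mm in front of the beam's middle, 48 mm behind the prong ends; axes as the rack's. A hung weight's bar lies across both prongs here, its centre 7 mm higher
- hook2 (a point): Hook 2: point midway between its two prongs, level with their upper side (209 mm above the bench), 50 mm in front of the beam's middle, 48 mm behind the prong ends; axes as the rack's. A hung weight's bar lies across both prongs here, its centre 7 mm higher
- hook3 (a point): Hook 3: point midway between its two prongs, level with their upper side (209 mm above the bench), 50 mm in front of the beam's middle, 48 mm behind the prong ends; axes as the rack's. A hung weight's bar lies across both prongs here, its centre 7 mm higher
- hook4 (a point): Hook 4: point midway between its two prongs, level with their upper side (209 mm above the bench), 50 mm in front of the beam's middle, 48 mm behind the prong ends; axes as the rack's. A hung weight's bar lies across both prongs here, its centre 7 mm higher
- weight1: Calibration weight: brass disc 84 mm diameter, 36 mm high, about 0.5 kg, with a stiff upright bail handle, 105 mm tall overall: orange bar 82 long (weight's y), 12 thick (x), 14 high, on two thin uprights at y +-38 mm (72 mm clear between them, 55 mm clear under the bar). Origin at the centre of the underside; the bar's centre is 98 mm above it. May be absent (None)
- weight2: Calibration weight: brass disc 84 mm diameter, 36 mm high, about 0.5 kg, with a stiff upright bail handle, 105 mm tall overall: orange bar 82 long (weight's y), 12 thick (x), 14 high, on two thin uprights at y +-38 mm (72 mm clear between them, 55 mm clear under the bar). Origin at the centre of the underside; the bar's centre is 98 mm above it. May be absent (None)
- weight3: Calibration weight: brass disc 84 mm diameter, 36 mm high, about 0.5 kg, with a stiff upright bail handle, 105 mm tall overall: orange bar 82 long (weight's y), 12 thick (x), 14 high, on two thin uprights at y +-38 mm (72 mm clear between them, 55 mm clear under the bar). Origin at the centre of the underside; the bar's centre is 98 mm above it. May be absent (None)
- weight4: Calibration weight: brass disc 84 mm diameter, 36 mm high, about 0.5 kg, with a stiff upright bail handle, 105 mm tall overall: orange bar 82 long (weight's y), 12 thick (x), 14 high, on two thin uprights at y +-38 mm (72 mm clear between them, 55 mm clear under the bar). Origin at the centre of the underside; the bar's centre is 98 mm above it. May be absent (None)
- wrench: Bystander: wrench, to be left where it is
- screwdriver: Bystander: screwdriver, to be left where it is
- multimeter: Bystander: multimeter, to be left where it is
- blue_tray: Bystander: blue tray, to be left where it is
- hammer: Bystander: hammer, to be left where it is
There are look-alikes about, which are no part of the job. Several things look just like the lock_pin: the one meant starts farthest to the robot's left.

How it is judged (in metres and radians):
On the way, in this order (a step that is already met when the one before it is completed fails the run):
1. the pin is put through the slide's eye while the slide is home (z of lock_pin in the frame of eye below -0.007 m and horizontal distance between lock_pin and eye below 0.008 m and value of joint gauge below 0.015 m), for 0.1 s.
2. the slide is pulled out to the red mark and the pin pushed down into the hole there (x of eye in the frame of mark_red between -0.009 and 0.009 m and horizontal distance between lock_pin and eye below 0.01 m and height (world z) of lock_pin below 0.014 m and angle between lock_pin's own z axis and vertical below 0.3 rad), for 0.2 s.
At the end, for the whole second after the job is handed in: Eye within 9 mm of the red mark along the rail; pin tip within 10 mm of the eye's axis and under 14 mm high, pin within 0.3 rad of upright; slide at rest; every weight present hangs still, tilt under 0.2 rad, its origin within 36 mm sideways of a hook point and 78-99 mm below it (all of step 2 and velocity of joint gauge between -0.01 and 0.01 m/s and ((horizontal distance between weight1 and hook1 below 0.036 m and z of weight1 in the frame of hook1 between -0.099 and -0.078 m) or (horizontal distance between weight1 and hook2 below 0.036 m and z of weight1 in the frame of hook2 between -0.099 and -0.078 m) or (horizontal distance between weight1 and hook3 below 0.036 m and z of weight1 in the frame of hook3 between -0.099 and -0.078 m) or (horizontal distance between weight1 and hook4 below 0.036 m and z of weight1 in the frame of hook4 between -0.099 and -0.078 m)) and angle between each of weight1, weight2, weight3, weight4's own z axis and vertical below 0.2 rad and linear speed of each of weight1, weight2, weight3, weight4 below 0.05 m/s and ((horizontal distance between weight2 and hook1 below 0.036 m and z of weight2 in the frame of hook1 between -0.099 and -0.078 m) or (horizontal distance between weight2 and hook2 below 0.036 m and z of weight2 in the frame of hook2 between -0.099 and -0.078 m) or (horizontal distance between weight2 and hook3 below 0.036 m and z of weight2 in the frame of hook3 between -0.099 and -0.078 m) or (horizontal distance between weight2 and hook4 below 0.036 m and z of weight2 in the frame of hook4 between -0.099 and -0.078 m)) and ((horizontal distance between weight3 and hook1 below 0.036 m and z of weight3 in the frame of hook1 between -0.099 and -0.078 m) or (horizontal distance between weight3 and hook2 below 0.036 m and z of weight3 in the frame of hook2 between -0.099 and -0.078 m) or (horizontal distance between weight3 and hook3 below 0.036 m and z of weight3 in the frame of hook3 between -0.099 and -0.078 m) or (horizontal distance between weight3 and hook4 below 0.036 m and z of weight3 in the frame of hook4 between -0.099 and -0.078 m)) and ((horizontal distance between weight4 and hook1 below 0.036 m and z of weight4 in the frame of hook1 between -0.099 and -0.078 m) or (horizontal distance between weight4 and hook2 below 0.036 m and z of weight4 in the frame of hook2 between -0.099 and -0.078 m) or (horizontal distance between weight4 and hook3 below 0.036 m and z of weight4 in the frame of hook3 between -0.099 and -0.078 m) or (horizontal distance between weight4 and hook4 below 0.036 m and z of weight4 in the frame of hook4 between -0.099 and -0.078 m))); the robot touches nothing.
It fails at once if a bystander is moved more than 6 cm (distance of any of wrench, screwdriver, multimeter, blue_tray, hammer from where it was at the start of the episode above 0.06 m).
Of weight1, weight2, weight3, weight4 only 2 to 4 are there at a start; the rules pass over those that are not, and their reading is None.
At some moment in a run one of weight1, weight2, weight3, weight4 may be knocked a few centimetres aside while the robot is not near it.
Once in a run the grip may slacken for a moment while it holds something.
It also fails if it takes over 210 s, if anything falls off the work surface, if the arm or the gripper's body presses on something with over 40 N, if the wrist force passes 120 N, or if a joint passes its speed limit or range.

## Working session

There is one attempt and no reset: what is moved stays moved. The work goes in short steps, Python scripts to look and compute and a tool call to move; the robot and the scene stay as the last step left them, time stands still between calls to the robot, and variables do not carry over. Pictures are saved under pics/ and viewed, at most 14 in all, crops included, and the job is handed in when it is done.

Besides the shell and the picture viewer there is one more tool, called after ">>>" by a JSON object that holds its "method" and its "body", one argument or row to a line. send_rows: Moves the arm, as the interface text tells. Scaled input: -1 to 1 covers 10 cm each way for a shift and 360 degrees each way for a turn. Its arguments: {"type":"object","properties":{"targets":{"type":"array","items":{"type":"array","items":{"type":"array","items":{"type":"number","minimum":-1,"maximum":1}}}},"squeeze":{"type":"number"}},"required":["targets"]}

```bash
mkdir -p pics; python3 - <<'E'
from rig import telemetry, optics
import cv2, numpy as np
for n in("top","side"):
    im=optics.get_image(n); cv2.imwrite(f"pics/{n}0.png",im[:,:,::-1]); p=optics.camera_params(n); print(n,{k:(np.round(v,3).tolist()) for k,v in p.items()})
print(telemetry.state())
E
```

```text
top {'fx': 391.105, 'fy': 391.105, 'cx': 317.448, 'cy': 198.814, 'pose': [[0.012, 0.982, -0.189, 231.598], [-1.0, 0.011, -0.007, 92.9], [-0.005, 0.189, 0.982, 1572.698], [0.0, 0.0, 0.0, 1.0]]}
side {'fx': 370.395, 'fy': 370.395, 'cx': 323.61, 'cy': 196.66, 'pose': [[0.913, 0.286, -0.29, 176.322], [-0.407, 0.669, -0.623, -630.227], [0.015, 0.686, 0.727, 1005.398], [0.0, 0.0, 0.0, 1.0]]}
{'time': 0.1, 'joints': array([ 1.16268331e+00,  2.91192014e-01, -1.54034064e-01,  1.12670959e+00,
        8.71253965e-06,  1.43149052e+00]), 'joint_velocities': array([-0.00061405, -0.0019218 ,  0.00168743,  0.0017392 , -0.00120155,
        0.0006365 ]), 'tau': array([ 1.77466794e-03, -5.37978458e+01,  3.31919646e+01,  9.21932951e-03,
       -2.09894574e-04, -1.00376531e-05]), 'tcp_pos': array([139.2720881 , 505.78935584, 230.81259072]), 'orientation': array([-1.58178582e-04,  1.33999301e-01,  9.90981263e-01, -5.47286588e-04]), 'ft_force': array([-0.26303588, -1.35460581, -0.16635531]), 'wrist_torque': array([ 0.02083282, -0.00929891,  0.02668208]), 'grasp_force': 0.0, 'grip_width': 1.0028949573773358}
```

View pics/top0.png

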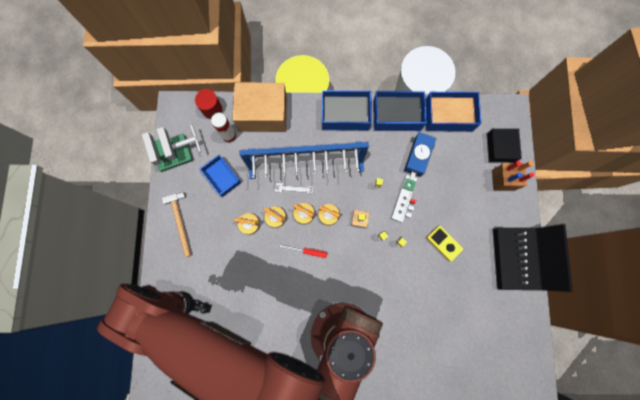

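View pics/side0.png

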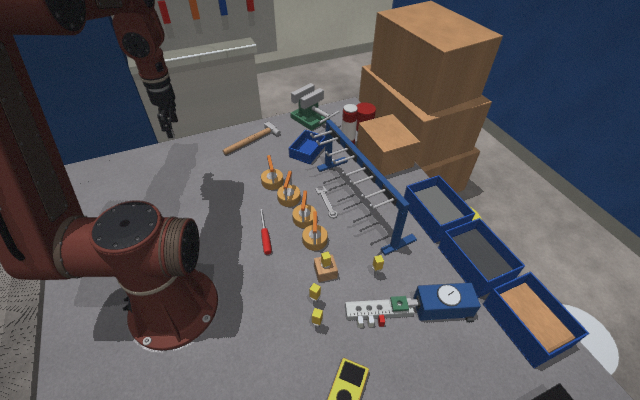

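The top view shows four weights at about (248,223), (275,216), (304,213) and (330,214). The pin in its stand is at (361,217), with look-alikes at (379,182), (384,236) and (402,242). The tester runs from about (403,215) to (425,140), and the rack lies along (243,155)-(368,147). I'll zoom in next.

```bash
cat > h.py <<'E'
import numpy as np, cv2
from rig import telemetry, optics
P={n:optics.camera_params(n) for n in("top","side")}
def ray(n,u,v):
    p=P[n];M=np.array(p["pose"]);d=np.array([(u-p["cx"])/p["fx"],-(v-p["cy"])/p["fy"],-1.])
    return M[:3,3],M[:3,:3]@d
def onz(n,u,v,z):
    o,d=ray(n,u,v);return (o+d*(z-o[2])/d[2])
def tri(a,b):
    (o1,d1),(o2,d2)=ray("top",*a),ray("side",*b)
    s=np.linalg.lstsq(np.c_[d1,-d2],o2-o1,rcond=None)[0]
    p,q=o1+d1*s[0],o2+d2*s[1];return (p+q)/2,np.linalg.norm(p-q)
def proj(n,X):
    p=P[n];M=np.array(p["pose"]);c=M[:3,:3].T@(np.array(X,float)-M[:3,3])
    return np.array([p["cx"]+p["fx"]*c[0]/-c[2],p["cy"]-p["fy"]*c[1]/-c[2]])
def blobs(im,lo,hi,amin=6):
    h=cv2.cvtColor(im,cv2.COLOR_RGB2HSV);m=cv2.inRange(h,np.array(lo),np.array(hi))
    k,l,s,c=cv2.connectedComponentsWithStats(m)
    return [(c[i].round(1).tolist(),s[i].tolist()) for i in range(1,k) if s[i][4]>=amin],m,l
E
python3 - <<'E'
import cv2
from h import *
a=cv2.imread("pics/top0.png");b=cv2.imread("pics/side0.png")
cv2.imwrite("pics/tc.png",cv2.resize(a[130:260,225:445],None,fx=3.6,fy=3.6,interpolation=cv2.INTER_CUBIC))
cv2.imwrite("pics/sc.png",cv2.resize(b[115:335,250:490],None,fx=2.7,fy=2.7,interpolation=cv2.INTER_CUBIC))
for n,i in(("top",a),("side",b)):
    im=i[:,:,::-1].copy()
    print(n,"yellow",[(c,s[4]) for c,s in blobs(im,(25,120,100),(33,255,255))[0]])
    print(n,"orange",[(c,s) for c,s in blobs(im,(5,190,110),(17,255,255))[0]])
    print(n,"green",[(c,s) for c,s in blobs(im,(40,80,40),(85,255,255))[0]])
    print(n,"red",[(c,s) for c,s in blobs(im,(0,180,100),(4,255,255))[0]])
E
```

```text
top yellow [([302.8, 74.7], 1554), ([378.8, 181.8], 39), ([361.3, 216.3], 40), ([300.8, 219.0], 50), ([326.3, 220.0], 54), ([271.7, 222.6], 49), ([246.9, 229.3], 65), ([445.5, 244.5], 451), ([382.8, 235.2], 39), ([401.4, 241.6], 42)]
top orange [([523.1, 166.7], [519, 164, 11, 6, 22])]
top green [([177.2, 138.3], [170, 135, 15, 8, 64]), ([172.7, 156.7], [154, 140, 38, 31, 484]), ([409.2, 184.4], [404, 179, 11, 11, 67])]
top red [([205.7, 99.5], [196, 89, 21, 22, 345]), ([515.0, 164.7], [508, 160, 13, 10, 38]), ([526.7, 177.0], [520, 174, 13, 7, 23]), ([412.2, 201.2], [411, 200, 4, 3, 8]), ([314.9, 252.5], [304, 249, 22, 8, 93])]
side yellow [([475.4, 214.4], 41), ([325.6, 255.3], 51), ([378.8, 258.7], 52), ([314.6, 287.5], 57), ([316.8, 312.7], 72), ([346.7, 383.8], 561)]
side orange []
side green [([316.7, 104.5], [316, 103, 2, 4, 6]), ([307.1, 117.7], [292, 107, 32, 23, 394]), ([399.2, 303.3], [391, 296, 18, 15, 187])]
side red [([365.6, 108.4], [358, 103, 17, 11, 123]), ([265.9, 240.6], [262, 229, 9, 24, 141]), ([381.6, 319.0], [379, 316, 6, 7, 32])]
```

View pics/tc.png

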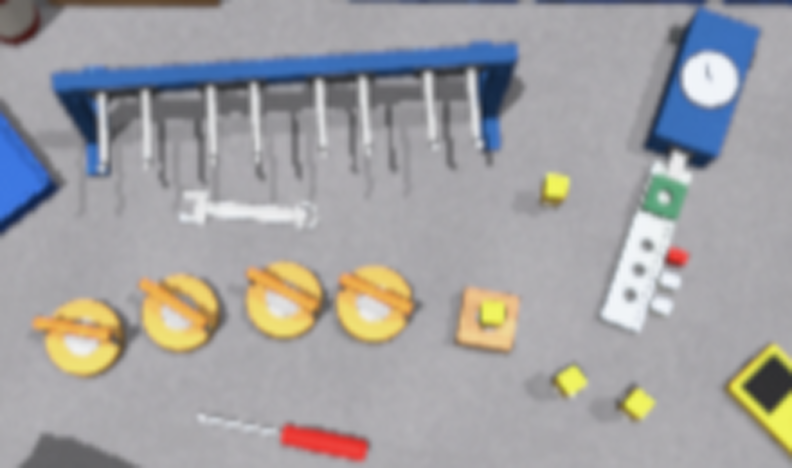

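View pics/sc.png

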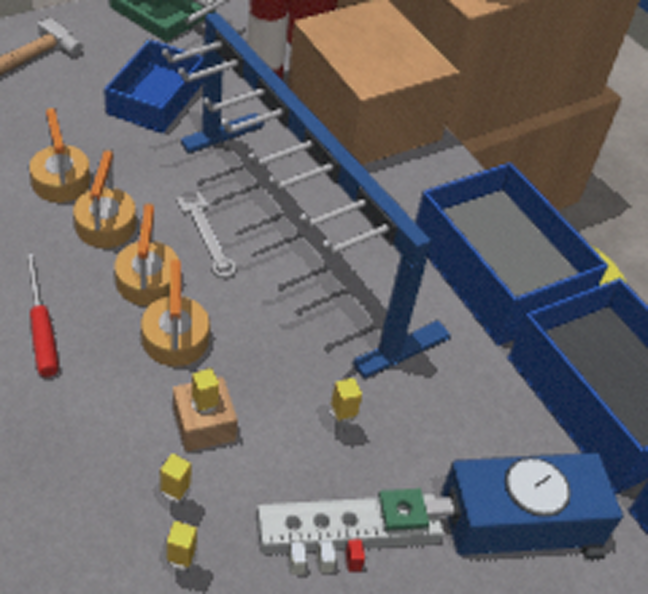

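Only the red block stands next to the hole nearest home, and all four weights are present, with bars roughly along y. Next I'll take precise positions.

```bash
cat > m.py <<'E'
from h import *
def hullc(n,pts):
    h=cv2.convexHull(np.array([proj(n,p) for p in pts],np.float32)); m=cv2.moments(h)
    return np.array([m['m10']/m['m00'],m['m01']/m['m00']])
def box(c,yaw,sx,sy,z0,z1):
    a,b=np.cos(yaw),np.sin(yaw)
    return [(c[0]+a*x-b*y,c[1]+b*x+a*y,z) for x in(-sx/2,sx/2) for y in(-sy/2,sy/2) for z in(z0,z1)]
def fit(n,uv,yaw,sx,sy,z0,z1):
    zc=(z0+z1)/2;c=onz(n,*uv,zc)
    for _ in range(3):
        d=np.array(uv)-hullc(n,box(c,yaw,sx,sy,z0,z1));c=onz(n,*(proj(n,(c[0],c[1],zc))+d),zc)
    return c[:2]
def up(im,x0,y0,x1,y1,k=6):
    return cv2.resize(im[y0:y1,x0:x1],None,fx=k,fy=k,interpolation=cv2.INTER_CUBIC)
def blob(im,roi,lo,hi,k=6,close=0):
    x0,y0,x1,y1=roi;c=up(im,*roi,k);m=cv2.inRange(cv2.cvtColor(c,cv2.COLOR_RGB2HSV),np.array(lo),np.array(hi))
    cs=sorted(cv2.findContours(m,cv2.RETR_EXTERNAL,cv2.CHAIN_APPROX_NONE)[0],key=cv2.contourArea)
    if not cs:return None
    g=cs[-1];M=cv2.moments(g);t=lambda q:(np.array(q,float)+.5)/k-.5+np.array([x0,y0])
    return t((M['m10']/M['m00'],M['m01']/M['m00'])),t(cv2.boxPoints(cv2.minAreaRect(g))),M['m00']/k/k
E
python3 - <<'E'
from m import *
T=cv2.imread("pics/top0.png")[:,:,::-1].copy();S=cv2.imread("pics/side0.png")[:,:,::-1].copy()
Y=((24,110,90),(34,255,255));G=((40,70,30),(85,255,255));B=((100,150,40),(125,255,255))
a=blob(T,(352,205,371,224),*Y);b=blob(S,(316,246,335,266),*Y)
for n,q in(("top",a),("side",b)): print("pin",n,q[0],q[2],[fit(n,q[0],np.radians(y),24,24,49,93).round(1) for y in(0,20)])
print("pinbox",[onz("top",*p,85)[:2].round(0).tolist() for p in a[1]])
a=blob(T,(400,175,420,193),*G);b=blob(S,(386,290,413,316),*G)
for n,q in(("top",a),("side",b)): print("eye",n,q[0],q[2],[fit(n,q[0],np.radians(y),44,40,34,44).round(1) for y in(-15,-10)])
print("eyebox",[onz("top",*p,44)[:2].round(0).tolist() for p in a[1]])
h=blob(T,(400,125,440,180),*B);print("housing",fit("top",h[0],np.radians(-15),160,76,0,70),[onz("top",*p,70)[:2].round(0).tolist() for p in h[1]])
r=blob(T,(238,140,372,165),*B);print("rack",[onz("top",*p,221)[:2].round(0).tolist() for p in r[1]])
for nm,p in [("holes",[(393,520),(421,520),(349,520)])]:pass
# dark holes on rail
for n,im,roi in(("top",T,(392,185,416,222)),("side",S,(342,294,394,326))):
    k=8;c=cv2.cvtColor(up(im,*roi,k),cv2.COLOR_RGB2GRAY);print(n,c.min(),c.max())
    bh=cv2.morphologyEx(c,cv2.MORPH_BLACKHAT,np.ones((61,61)));m=(bh>40).astype(np.uint8)
    K,l,s,ce=cv2.connectedComponentsWithStats(m)
    for i in range(1,K):
        if s[i][4]>150:
            u=(ce[i]+.5)/k-.5+np.array(roi[:2]);print(u.round(1),s[i][4]/64,onz(n,*u,24)[:2].round(1))
hs=cv2.cvtColor(T,cv2.COLOR_RGB2HSV)
for x,y in((248,222),(245,221),(276,213),(305,209),(331,210),(330,219)):print(hs[y,x])
E
```

```text
pin top [361.37710932 216.51712376] 44.90277777777778 [array([452.7, -66.7]), array([452.7, -66.8])]
pin side [325.61561878 255.2731823 ] 52.72222222222222 [array([454.9, -55. ]), array([455. , -55.1])]
pinbox [[465.0, -52.0], [465.0, -79.0], [438.0, -79.0], [438.0, -51.0]]
eye top [409.26309975 184.39037072] 88.0 [array([ 590.2, -263.7]), array([ 590.2, -263.7])]
eye side [399.21665999 303.20912118] 207.875 [array([ 589.4, -265.7]), array([ 589.4, -265.8])]
eyebox [[576.0, -238.0], [615.0, -251.0], [603.0, -288.0], [564.0, -274.0]]
housing [ 716.37549451 -307.68319279] [[641.0, -238.0], [801.0, -296.0], [775.0, -367.0], [617.0, -308.0]]
rack [[698.0, 386.0], [703.0, -75.0], [619.0, -74.0], [614.0, 382.0]]
top 79 244
[406.4 187.4] 34.4375 [ 581.2 -255.5]
[404.3 197.7] 11.109375 [ 538.6 -245.7]
[411.5 201.7] 26.5 [ 522.2 -273.8]
[402.1 204.5] 12.328125 [ 510.5 -235.7]
[414.6 207.5] 6.0 [ 498.7 -285.6]
[392.8 210.4] 21.09375 [ 486. -198.]
[408.3 210.1] 22.703125 [ 488.1 -259.9]
[399.6 211.5] 12.265625 [ 482.  -225.2]
[405.6 215.5] 8.375 [ 465.9 -248.4]
[394.9 220. ] 21.875 [ 447.2 -205.2]
side 34 223
[392.1 305.6] 33.296875 [ 572.9 -258.5]
[379.  307.6] 33.6875 [ 535.4 -248.9]
[368.7 307.5] 29.25 [ 508.7 -236.8]
[358.2 308.2] 28.953125 [ 480.2 -226.7]
[389.  311.4] 3.140625 [ 555.6 -270.3]
[382.  311.9] 2.8125 [ 536.9 -263.6]
[385.2 311.7] 2.5 [ 545.3 -266.9]
[375.  312.4] 2.46875 [ 518. -257.]
[357.3 313.8] 5.8125 [ 470.1 -240.7]
[365.6 320.5] 111.734375 [ 482.2 -267.4]
[371.2 312.7] 2.625 [ 507.5 -253.5]
[353.9 313.6] 2.671875 [ 461.7 -236.5]
[374.  316.7] 7.09375 [ 509.  -266.9]
[386.7 316.2] 7.453125 [ 542.3 -280.1]
[380.3 322. ] 36.390625 [ 517.5 -287.7]
[355.3 318.6] 11.9375 [ 458.5 -251.1]
[391.5 316.9] 2.953125 [ 553.6 -287.3]
[349.1 319.8] 2.578125 [ 441.1 -247.2]
[ 19 151 233]
[ 18 167 234]
[ 12  45 159]
[ 16 101 189]
[ 17 128 225]
[ 25  96 236]
```

```bash
python3 - <<'E'
from m import *
T=cv2.imread("pics/top0.png")[:,:,::-1].copy();S=cv2.imread("pics/side0.png")[:,:,::-1].copy()
Y=((22,90,60),(36,255,255))
a=blob(T,(352,205,371,224),*Y);b=blob(S,(316,246,335,266),*Y)
print(a[0],b[0],tri(a[0],b[0]),b[1].round(1).tolist(),a[1].round(1).tolist())
for zc in(71,81,91):
  for n,q in(("top",a),("side",b)):
    c=fit(n,q[0],0,24,24,zc-22,zc+22);print(zc,n,c.round(1),cv2.contourArea(cv2.convexHull(np.array([proj(n,p) for p in box(c,0,24,24,zc-22,zc+22)],np.float32))),q[2])
W=((8,60,90),(22,255,255))
w=blob(T,(350,205,373,230),*W);ws=blob(S,(308,255,345,285),*W);print("stand",w,ws)
print(onz("top",*w[0],44),fit("side",ws[0],0,60,60,0,44),fit("top",w[0],0,60,60,0,44))
# weights : orange bar in both views
for n,im,rois in(("top",T,[(236,212,261,238),(263,205,288,230),(291,202,316,227),(318,203,343,228)]),("side",S,[(260,152,286,191),(276,168,302,208),(291,188,318,228),(302,206,330,250)])):
  for r in rois:
    d=blob(im,r,(5,125,100),(17,255,255))
    e=blob(im,r,(5,60,80),(30,255,255))
    print(n,d[0].round(1),d[2],d[1].round(1).tolist(),"all",e[0].round(1),e[2])
E
```

```text
[361.5758327  216.75679436] [325.79094007 258.38609055] (array([450.80515506, -67.20033378,  74.2021691 ]), np.float64(1.476683540384757)) [[320.8, 251.3], [330.4, 250.9], [331.0, 265.3], [321.5, 265.8]] [[357.6, 212.6], [366.1, 212.6], [366.1, 222.1], [357.6, 222.1]]
71 top [451.8 -67.5] 55.7549082506448 54.625
71 side [450.8 -65.4] 142.76899068220519 110.70833333333333
81 top [450.3 -66.4] 56.50512838945724 54.625
81 side [447.9 -71.5] 145.87636334565468 110.70833333333333
91 top [448.9 -65.4] 57.270615037065 54.625
91 side [444.9 -77.5] 149.08610803005286 110.70833333333333
stand (array([359.91475317, 218.45359162]), array([[350.67342377, 225.20945994],
       [353.37162209, 209.02026971],
       [369.29054006, 211.67342122],
       [366.59234111, 227.86261241]]), 252.43055555555554) (array([325.45717764, 268.07144255]), array([[312.05624167, 257.21168009],
       [331.86934153, 251.22167206],
       [339.6169459 , 276.84836324],
       [319.80384572, 282.83837128]]), 421.7916666666667)
[449.14289847 -63.98906531  44.        ] [449.64908689 -67.349559  ] [451.96595678 -65.79478629
[... 409 characters left out ...]
888889
top [322.2 208.4] 17.166666666666668 [[318.9, 211.4], [319.1, 205.8], [327.0, 206.1], [326.7, 211.7]] all [328.3 213.9] 375.7916666666667
side [274.2 170.4] 117.02777777777777 [[266.7, 155.0], [280.5, 154.0], [282.8, 184.4], [269.0, 185.4]] all [272.3 177.5] 485.2916666666667
side [289.8 188.5] 180.95833333333334 [[274.4, 194.1], [288.7, 169.8], [307.5, 180.9], [293.2, 205.2]] all [286.4 190.1] 599.0833333333334
side [307.4 212.4] 271.47222222222223 [[292.4, 191.3], [314.2, 189.4], [317.6, 227.4], [295.7, 229.3]] all [304.7 214.1] 574.7638888888889
side [314.1 225.3] 329.88888888888886 [[301.1, 205.6], [322.9, 203.0], [327.8, 244.0], [306.0, 246.6]] all [313.  230.9] 766.0694444444445
```

>>> {"method": "send_rows", "body": {
  "targets": [
    [[0,0,0.015,0.15,-0.25,0,-0.2],[0,0,0.03,0.32,-0.6,0,-0.2],[0,0,0.043,0.52,-0.95,0,-0.2],[0,0,0.043,0.52,-0.95,0,-0.2]]
  ]
}}

```text
time: 0.5
tcp_pos: [192.4, 407.8, 231.1]
orientation: [-0.0, -0.001, 1.0, -0.001]
ft_force: [-1.0, 0.4, 0.6]
grip_width: 0.6
grasp_force: 0.0
```

>>> {"method": "send_rows", "body": {
  "targets": [
    [[0,0,0,0.26,-0.48,0,-0.2],[0,0,0,0.52,-0.95,0,-0.2],[0,0,0,0.52,-0.95,0,-0.2]]
  ]
}}

```text
time: 0.8
tcp_pos: [244.5, 313.1, 231.2]
orientation: [0.0, 0.001, 1.0, -0.001]
ft_force: [-0.9, 0.5, 0.1]
grip_width: 0.598
grasp_force: 0.0
```

>>> {"method": "send_rows", "body": {
  "targets": [
    [[0,0,0,0.26,-0.48,0,-0.2],[0,0,0,0.52,-0.95,0,-0.2],[0,0,0,0.52,-0.95,0,-0.2]]
  ]
}}

```text
time: 1.1
tcp_pos: [297.2, 218.3, 231.3]
orientation: [0.0, 0.002, 1.0, -0.0]
ft_force: [-0.1, -0.0, -0.4]
grip_width: 0.598
grasp_force: 0.0
```

>>> {"method": "send_rows", "body": {
  "targets": [
    [[0,0,0,0.26,-0.48,0,-0.2],[0,0,0,0.52,-0.95,0,-0.2],[0,0,0,0.52,-0.95,0,-0.2]]
  ]
}}

```text
time: 1.4
tcp_pos: [349.6, 123.4, 231.4]
orientation: [0.001, 0.002, 1.0, -0.0]
ft_force: [-0.3, 0.8, -0.3]
grip_width: 0.601
grasp_force: 0.0
```

>>> {"method": "send_rows", "body": {
  "targets": [
    [[0,0,0,0.26,-0.48,0,-0.2],[0,0,0,0.52,-0.95,0,-0.2],[0,0,0,0.52,-0.95,0,-0.2]]
  ]
}}

```text
time: 1.7
tcp_pos: [401.9, 28.5, 231.3]
orientation: [0.001, 0.001, 1.0, -0.0]
ft_force: [0.4, -0.2, 0.9]
grip_width: 0.6
grasp_force: 0.0
```

>>> {"method": "send_rows", "body": {
  "targets": [
    [[0,0,0,0.26,-0.5,-0.3,-0.2],[0,0,0,0.52,-0.98,-0.6,-0.2],[0,0,0,0.52,-0.98,-0.7,-0.2],[0,0,0,0.52,-0.98,-0.7,-0.2],[0,0,0,0.52,-0.98,-0.7,-0.2]]
  ]
}}

```text
time: 2.2
tcp_pos: [451.0, -65.7, 160.7]
orientation: [-0.001, -0.001, 1.0, 0.001]
ft_force: [-0.7, -0.9, 0.3]
grip_width: 0.6
grasp_force: 0.0
```

>>> {"method": "send_rows", "body": {
  "targets": [
    [[0,0,0,0,0,-0.3,-0.2],[0,0,0,0,0,-0.6,-0.2],[0,0,0,0,0,-0.85,-0.2],[0,0,0,0,0,-1,-0.2],[0,0,0,0,0,-1,1],[0,0,0,0,0,-1,1],[0,0,0,0,0,-1,1],[0,0,0,0,0,-1,1],[0,0,0,0,0,-1,1],[0,0,0,0,0,-1,1]]
  ],
  "squeeze": 70
}}

```text
time: 3.2
tcp_pos: [452.3, -66.7, 62.3]
orientation: [0.001, -0.001, 1.0, 0.0]
ft_force: [0.6, 2.9, 7.7]
grip_width: 0.267
grasp_force: 69.9
```

>>> {"method": "send_rows", "body": {
  "targets": [
    [[0,0,0,0,0,0,1],[0,0,0,0,0,0,1],[0,0,0,0,0,0.15,1],[0,0,0,0,0,0.35,1],[0,0,0,0,0,0.6,1],[0,0,0,0,0,0.8,1],[0,0,0,0,0,0.8,1],[0,0,0,0,0,0.8,1]]
  ]
}}

```text
time: 4.0
tcp_pos: [451.6, -67.0, 141.4]
orientation: [0.0, -0.001, 1.0, -0.0]
ft_force: [-0.0, 0.4, -2.0]
grip_width: 0.269
grasp_force: 68.9
```

```bash
python3 - <<'E'
from m import *
T=optics.get_image("top");S=optics.get_image("side")
cv2.imwrite("pics/top1.png",T[:,:,::-1]);cv2.imwrite("pics/side1.png",S[:,:,::-1])
c=cv2.resize(S[180:330,280:440],None,fx=3.5,fy=3.5,interpolation=cv2.INTER_CUBIC);cv2.imwrite("pics/s1.png",c[:,:,::-1])
print(telemetry.state()["tcp_pos"],telemetry.state()["grip_width"],telemetry.state()["ft_force"],telemetry.state()["wrist_torque"])
E
```

```text
[450.76194374 -66.68976193 140.46628317] 0.27312102302649394 [-0.18083245  0.94753476 -1.92035238] [ 0.01680528  0.02264851 -0.00329664]
```

View pics/s1.png

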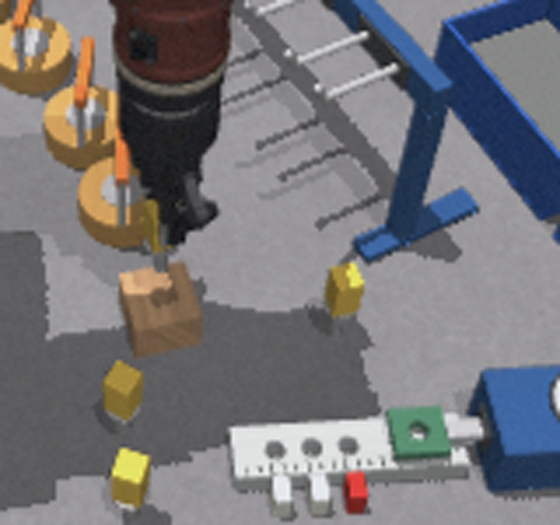

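The pin is held and hangs clear above the stand. The slide is home, with the eye at about (399,303) in the full side image. I'll move to above the eye.

>>> {"method": "send_rows", "body": {
  "targets": [
    [[0,0,0,0.15,-0.2,0,1],[0,0,0,0.4,-0.55,0,1],[0,0,0,0.69,-0.99,0,1],[0,0,0,0.69,-0.99,0,1]]
  ]
}}

```text
time: 4.5
tcp_pos: [523.0, -170.2, 140.0]
orientation: [0.001, 0.001, 1.0, -0.001]
ft_force: [1.1, 0.5, -1.0]
grip_width: 0.266
grasp_force: 69.2
```

>>> {"method": "send_rows", "body": {
  "targets": [
    [[0,0,0,0.25,-0.35,0,1],[0,0,0,0.5,-0.75,0,1],[0,0,0,0.69,-0.98,0,1],[0,0,0,0.69,-0.98,-0.15,1],[0,0,0,0.69,-0.98,-0.25,1],[0,0,0,0.69,-0.98,-0.25,1],[0,0,0,0.69,-0.98,-0.25,1],[0,0,0,0.69,-0.98,-0.25,1]]
  ]
}}

```text
time: 5.3
tcp_pos: [589.5, -263.4, 116.9]
orientation: [0.0, -0.001, 1.0, -0.0]
ft_force: [-0.7, 0.3, -1.7]
grip_width: 0.269
grasp_force: 69.4
```

```bash
python3 - <<'E'
from m import *
T0=cv2.imread("pics/top1.png")[:,:,::-1].copy();S0=cv2.imread("pics/side1.png")[:,:,::-1].copy()
for G in(((40,50,20),(85,255,255)),((40,90,20),(85,255,255))):
  for n,im,r in(("top",T0,(400,175,420,195)),("side",S0,(384,288,415,318))):
    q=blob(im,r,*G);print(n,q[2],fit(n,q[0],-.337,44,40,34,44).round(1))
    x=up(im,*r,8);m=cv2.inRange(cv2.cvtColor(x,cv2.COLOR_RGB2HSV),np.array(G[0]),np.array(G[1]))
    cs,h=cv2.findContours(m,cv2.RETR_CCOMP,cv2.CHAIN_APPROX_NONE)
    for c,hh in zip(cs,h[0]):
      if hh[3]>=0 and cv2.contourArea(c)>60:
        M=cv2.moments(c);u=(np.array([M['m10'],M['m01']])/M['m00']+.5)/8-.5+np.array(r[:2]);print("hole",u,cv2.contourArea(c)/64,onz(n,*u,44)[:2].round(1))
S=optics.get_image("side");T=optics.get_image("top")
cv2.imwrite("pics/side2.png",S[:,:,::-1]);cv2.imwrite("pics/top2.png",T[:,:,::-1])
c=cv2.resize(S[250:330,350:450],None,fx=6,fy=6,interpolation=cv2.INTER_CUBIC);cv2.imwrite("pics/s2.png",c[:,:,::-1])
t=telemetry.state();print(t["tcp_pos"],t["grip_width"],t["ft_force"],t["orientation"].round(4))
E
```

```text
top 63.958333333333336 [ 589.6 -269.6]
side 224.0277777777778 [ 589.4 -265.6]
hole [398.98232744 303.31976123] 15.2421875 [ 586.4 -268. ]
top 33.708333333333336 [ 588.9 -270.4]
side 185.76388888888889 [ 589.3 -266. ]
hole [399.14618556 303.31047986] 31.421875 [ 586.8 -268.1]
[ 589.67901984 -263.65810235  117.10434456] 0.271866658021951 [ 0.2665311  -0.08332979 -2.0530897 ] [ 5.e-04 -9.e-04  1.e+00 -3.e-04]
```

View pics/s2.png

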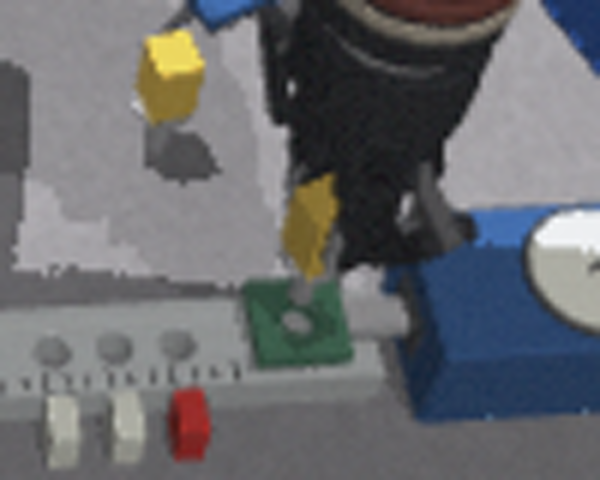

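The tapered tip is just behind the eye in the view, at about (303,298) in the crop. The hole is at about (297,320), roughly full (399.5,303.3).

```bash
python3 - <<'E'
from m import *
f=lambda X:((proj("side",X)-[350,250]+.5)*6).round(0)
print("tip",f((589.7,-263.7,59)),"pin z=67",f((589.7,-263.7,67)),f((589.7,-263.7,99)),"grip top",f((589.7,-263.7,148)),"eye39",f((589.2,-265,39)),f((589.2,-265,44)))
E
```

```text
tip [303. 297.] pin z=67 [306. 289.] [318. 254.] grip top [337. 198.] eye39 [297. 320.] [299. 315.]
```

>>> {"method": "send_rows", "body": {
  "targets": [
    [[0,0,0,-0.005,-0.014,0,1],[0,0,0,-0.005,-0.014,-0.06,1],[0,0,0,-0.005,-0.014,-0.1,1],[0,0,0,-0.005,-0.014,-0.14,1],[0,0,0,-0.005,-0.014,-0.17,1],[0,0,0,-0.005,-0.014,-0.2,1],[0,0,0,-0.005,-0.014,-0.2,1]]
  ]
}}

```text
time: 6.1
tcp_pos: [588.9, -265.3, 95.8]
orientation: [-0.0, -0.001, 1.0, 0.0]
ft_force: [1.2, -0.3, -1.6]
grip_width: 0.27
grasp_force: 69.4
```

>>> {"method": "send_rows", "body": {
  "targets": [
    [[0,0,0,0,0,-0.03,1],[0,0,0,0,0,-0.06,1],[0,0,0,0,0,-0.085,1],[0,0,0,0,0,-0.085,1],[0,0,0,0,0,-0.085,1],[0,0,0,0,0,-0.085,1]]
  ]
}}

```text
time: 6.7
tcp_pos: [589.0, -265.3, 87.8]
orientation: [0.0, -0.001, 1.0, -0.0]
ft_force: [1.7, -1.0, -2.3]
grip_width: 0.271
grasp_force: 69.3
```

```bash
python3 - <<'E'
from m import *
S=optics.get_image("side")
cv2.imwrite("pics/side3.png",S[:,:,::-1])
c=cv2.resize(S[250:330,350:450],None,fx=6,fy=6,interpolation=cv2.INTER_CUBIC);cv2.imwrite("pics/s3.png",c[:,:,::-1])
t=telemetry.state();print(t["tcp_pos"],t["grip_width"],t["ft_force"])
E
```

```text
[ 589.04622252 -265.28196473   87.89900378] 0.27201161295613124 [ 1.95050811 -0.04045852 -2.25745914]
```

View pics/s3.png

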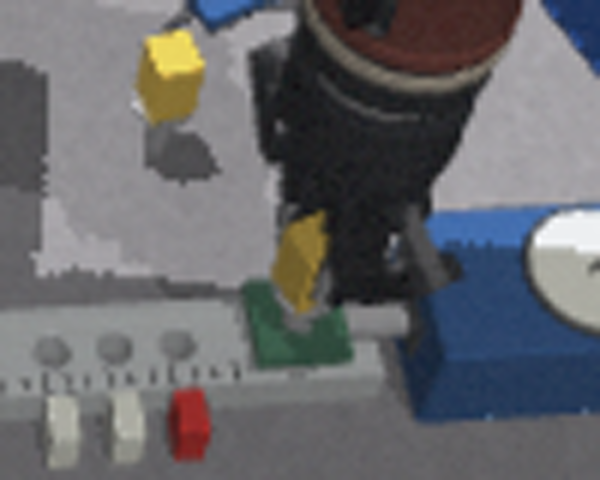

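The pin shaft is through the green eye with the slide still home. Next I go slightly lower, then pull towards the hole by the red mark.

>>> {"method": "send_rows", "body": {
  "targets": [
    [[0,0,0,0,0,-0.02,1],[0,0,0,0,0,-0.02,1],[0,0,0,-0.06,0.021,-0.02,1],[0,0,0,-0.14,0.049,-0.02,1],[0,0,0,-0.24,0.084,-0.02,1],[0,0,0,-0.34,0.119,-0.02,1],[0,0,0,-0.44,0.153,-0.02,1],[0,0,0,-0.519,0.181,-0.02,1],[0,0,0,-0.519,0.181,-0.02,1],[0,0,0,-0.519,0.181,-0.02,1]]
  ]
}}

```text
time: 7.75
tcp_pos: [537.1, -246.9, 86.1]
orientation: [0.0, -0.001, 1.0, 0.0]
ft_force: [5.5, 1.5, -2.6]
grip_width: 0.268
grasp_force: 69.4
```

```bash
python3 - <<'E'
from m import *
S=optics.get_image("side")
cv2.imwrite("pics/side4.png",S[:,:,::-1])
c=cv2.resize(S[250:330,350:450],None,fx=6,fy=6,interpolation=cv2.INTER_CUBIC);cv2.imwrite("pics/s4.png",c[:,:,::-1])
q=blob(S,(365,288,415,318),(40,50,20),(85,255,255));print(q[2],fit("side",q[0],-.337,44,40,34,44).round(1))
t=telemetry.state();print(t["tcp_pos"],t["grip_width"],t["ft_force"])
E
```

```text
135.875 [ 532.7 -252. ]
[ 537.38072974 -247.04461673   86.06924023] 0.2720320304368617 [ 4.76852055  1.64437398 -0.88805497]
```

View pics/s4.png

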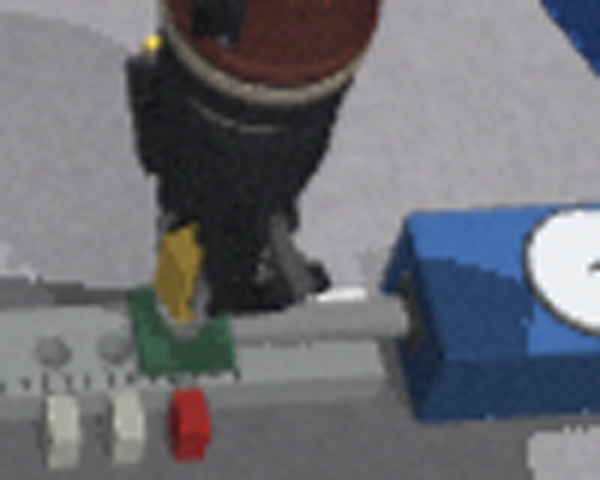

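The slide is at the red mark, with the eye plate now beside the red block. I'll push the pin down.

>>> {"method": "send_rows", "body": {
  "targets": [
    [[0,0,0,0,0,-0.03,1],[0,0,0,0,0,-0.06,1],[0,0,0,0,0,-0.09,1],[0,0,0,0,0,-0.12,1],[0,0,0,0,0,-0.12,1]]
  ]
}}

```text
time: 8.3
tcp_pos: [536.8, -247.1, 73.2]
orientation: [-0.0, -0.001, 1.0, 0.0]
ft_force: [4.1, 0.4, -2.4]
grip_width: 0.272
grasp_force: 69.4
```

>>> {"method": "send_rows", "body": {
  "targets": [
    [[0,0,0,0,0,-0.03,1],[0,0,0,0,0,-0.06,1],[0,0,0,0,0,-0.08,1],[0,0,0,0,0,-0.1,1],[0,0,0,0,0,-0.11,1],[0,0,0,0,0,-0.115,1],[0,0,0,0,0,-0.115,1]]
  ]
}}

```text
time: 9.0
tcp_pos: [537.1, -247.2, 62.4]
orientation: [0.0, -0.001, 1.0, -0.0]
ft_force: [4.7, 1.1, 0.7]
grip_width: 0.268
grasp_force: 70.1
```

>>> {"method": "send_rows", "body": {
  "targets": [
    [[0,0,0,0,0,-0.008,1],[0,0,0,0,0,-0.008,1],[0,0,0,0,0,-0.008,-0.2],[0,0,0,0,0,-0.008,-0.2],[0,0,0,0,0,-0.008,-0.2],[0,0,0,0,0,0.1,-0.2],[0,0,0,0,0,0.4,-0.2],[0,0,0,0,0,0.8,-0.2],[0,0,0,0,0,1,-0.2]]
  ]
}}

```text
time: 9.9
tcp_pos: [537.8, -247.8, 166.0]
orientation: [0.001, -0.001, 1.0, -0.001]
ft_force: [0.1, -0.1, 0.4]
grip_width: 0.599
grasp_force: 0.0
```

>>> {"method": "send_rows", "body": {
  "targets": [
    [[0,0,0,-0.4,0.4,0.3,-0.2],[0,0,0,-0.8,0.8,0.5,-0.2],[0,0,0,-1,1,0.6,-0.2],[0,0,0,-1,1,0.6,-0.2]]
  ]
}}

```text
time: 10.3
tcp_pos: [434.0, -144.3, 224.9]
orientation: [0.0, -0.001, 1.0, -0.0]
ft_force: [-0.2, -0.3, -0.3]
grip_width: 0.601
grasp_force: 0.0
```

>>> {"method": "send_rows", "body": {
  "targets": [
    [[0,0,0,-0.4,0,0,-0.2],[0,0,0,-0.8,0,0,-0.2],[0,0,0,-1,0,0,-0.2],[0,0,0,-1,0,0,-0.2]]
  ]
}}

```text
time: 10.7
tcp_pos: [335.0, -146.9, 222.8]
orientation: [-0.0, 0.0, 1.0, -0.0]
ft_force: [0.2, -0.3, -0.2]
grip_width: 0.602
grasp_force: 0.0
```

```bash
python3 - <<'E'
from m import *
S=optics.get_image("side");T=optics.get_image("top")
cv2.imwrite("pics/side5.png",S[:,:,::-1]);cv2.imwrite("pics/top5.png",T[:,:,::-1])
a=cv2.resize(S[120:330,250:450],(570,598),interpolation=cv2.INTER_CUBIC);cv2.imwrite("pics/s5.png",a[:,:,::-1])
b=cv2.resize(T[138:238,230:380],None,fx=5.3,fy=5.3,interpolation=cv2.INTER_CUBIC);cv2.imwrite("pics/t5.png",b[:,:,::-1])
E
```

```text
(no output)
```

View pics/s5.png

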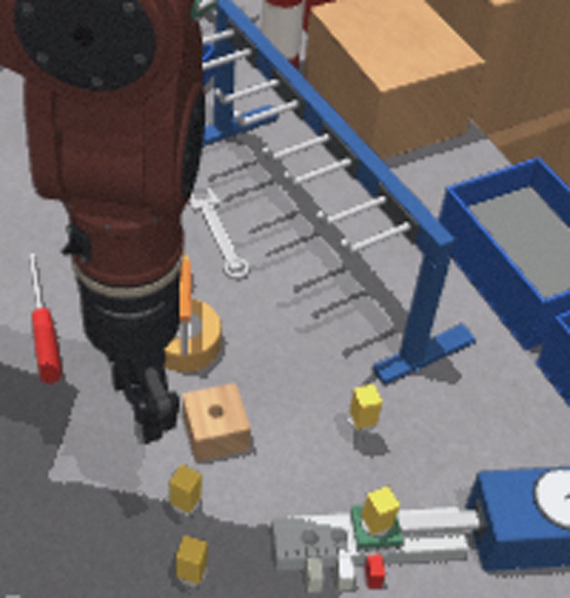

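View pics/t5.png

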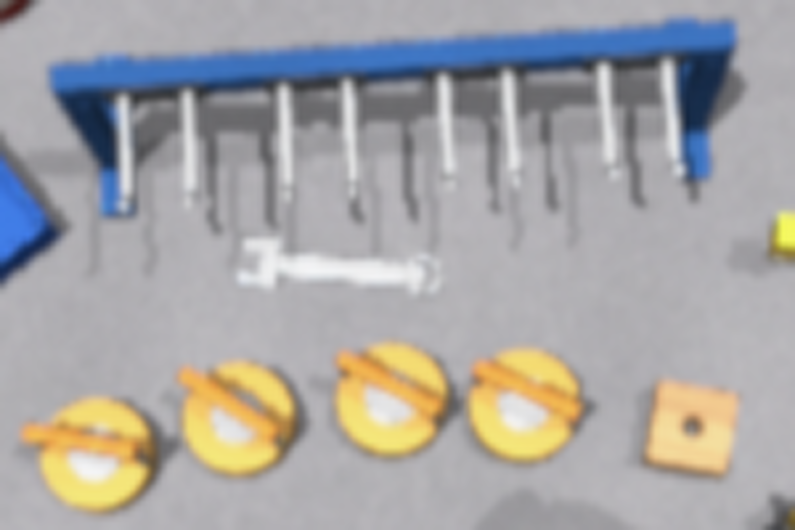

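The pin is seated in the eye at the red block: flange on the plate, yellow grip at about (381,510) in the crop, slide held out. The four bars and eight prong tips are clear in the top crop. Now I'll measure them.

```bash
cat > w.py <<'E'
from m import *
def bars(T,verbose=1):
    x0,y0,k=225,190,6;c=up(T,x0,y0,350,245,k);m=cv2.inRange(cv2.cvtColor(c,cv2.COLOR_RGB2HSV),np.array((6,110,120)),np.array((20,255,255)))
    out=[]
    for g in cv2.findContours(m,cv2.RETR_EXTERNAL,cv2.CHAIN_APPROX_NONE)[0]:
        if cv2.contourArea(g)<500: continue
        (cx,cy),(w,h),a=cv2.minAreaRect(g)
        if w<h:w,h,a=h,w,a+90
        t=lambda q:(np.array(q,float)+.5)/k-.5+np.array([x0,y0])
        d=np.array([np.cos(np.radians(a)),np.sin(np.radians(a))])*w/2
        A,B=[onz("top",*t(np.array([cx,cy])+s*d),101)[:2] for s in(1,-1)]
        if A[1]>B[1]:A,B=B,A
        yaw=np.degrees(np.arctan2(*(B-A)[::-1]))
        out.append(((A+B)/2,yaw,np.linalg.norm(B-A),h/k))
    out.sort(key=lambda r:-r[0][1])
    for r in out:print("bar c",r[0].round(1),"dir",r[1].round(1),"len",r[2].round(0),"thick px",round(r[3],1))
E
python3 - <<'E'
from w import *
T=cv2.imread("pics/top5.png")[:,:,::-1].copy();bars(T)
f=lambda x,y:np.array([x,y])/5.3-.5+np.array([230,138])
H=[((25,432),(148,447)),((182,375),(285,435)),((340,360),(442,410)),((477,370),(580,412))]
for a,b in H:
    A,B=onz("top",*f(*b),101)[:2],onz("top",*f(*a),101)[:2];print("hand",((A+B)/2).round(1),np.degrees(np.arctan2(*(B-A)[::-1])).round(1),np.linalg.norm(B-A).round())
p=np.array([onz("top",*f(*q),218)[:2] for q in[(123,203),(190,200),(287,190),(352,187),(448,180),(514,176),(613,172),(680,168)]]);print(p.round(1))
l=np.polyfit(p[:,1],p[:,0],1);yaw=-np.arctan(l[0]);ey=np.array([-np.sin(yaw),np.cos(yaw)]);ex=np.array([np.cos(yaw),np.sin(yaw)])
print("rack yaw",np.degrees(yaw));m=(p[::2]+p[1::2])/2
s=m@ey;print("spacing",np.diff(s));c=m.mean(0)
for i in range(4):
    q=c+ey*(1.5-i)*110;print("hook from left",i,"tipmid",q.round(1),"hang(65 from beam)",(q+ex*(-65+95)).round(1))
E
```

```text
bar c [432.  373.2] dir 90.7 len 92.0 thick px 11.2
bar c [452.6 269.2] dir 59.4 len 92.0 thick px 11.3
bar c [471.6 154.7] dir 58.1 len 88.0 thick px 14.8
bar c [470.9  57.8] dir 69.5 len 82.0 thick px 12.7
hand [428.5 374.7] 83.7 89.0
hand [454.7 270.3] 60.5 87.0
hand [470.5 157.5] 64.3 82.0
hand [467.3  58.5] 68.2 80.0
[[573.6 335.2]
 [576.2 290.1]
 [583.8 224.9]
 [586.4 181.1]
 [592.  116.5]
 [595.3  72. ]
 [598.8   5.2]
 [602.1 -40. ]]
rack yaw 4.406538266641437
spacing [-110.09996044 -109.15495263 -111.8330919 ]
hook from left 0 tipmid [575.8 312.6] hang(65 from beam) [605.7 314.9]
hook from left 1 tipmid [584.3 203. ] hang(65 from beam) [614.2 205.3]
hook from left 2 tipmid [592.7  93.3] hang(65 from beam) [622.7  95.6]
hook from left 3 tipmid [601.2 -16.4] hang(65 from beam) [631.1 -14.1]
```

>>> {"method": "send_rows", "body": {
  "targets": [
    [[0,0,0.023,0.15,0.2,0,-0.2],[0,0,0.046,0.3,0.5,0,-0.2],[0,0,0.069,0.45,0.8,0,-0.2],[0,0,0.092,0.55,1,0,-0.2],[0,0,0.096,0.55,1,0,-0.2]]
  ]
}}

```text
time: 11.3
tcp_pos: [393.9, -45.2, 222.3]
orientation: [0.0, -0.302, 0.953, 0.0]
ft_force: [-0.2, -0.6, 0.7]
grip_width: 0.598
grasp_force: 0.0
```

>>> {"method": "send_rows", "body": {
  "targets": [
    [[0,0,0.023,0.2,0.3,0,-0.2],[0,0,0.046,0.4,0.6,-0.1,-0.2],[0,0,0.069,0.6,0.9,-0.3,-0.2],[0,0,0.092,0.78,1,-0.5,-0.2],[0,0,0.095,0.78,1,-0.7,-0.2],[0,0,0.095,0.78,1,-0.7,-0.2]]
  ]
}}

```text
time: 11.9
tcp_pos: [469.0, 53.0, 149.9]
orientation: [-0.002, -0.565, 0.825, 0.001]
ft_force: [-0.0, 0.3, 0.0]
grip_width: 0.602
grasp_force: 0.0
```

```bash
python3 - <<'E'
from w import *
T=cv2.imread("pics/top5.png")[:,:,::-1].copy()
f=lambda x,y:np.array([x,y])/5.3-.5+np.array([230,138])
# disc: rim circle at z~36 from the crop
for q in[(97,452),(240,416),(392,398),(525,403)]:print(onz("top",*f(*q),28)[:2].round(1))
t=telemetry.state();print(t["tcp_pos"],t["orientation"].round(4),t["joints"].round(2))
o=t["orientation"];print("phi",2*np.degrees(np.arctan2(o[2],o[1]))-90)
E
```

```text
[428.9 380.3]
[457.4 273.8]
[472.4 159.6]
[469.8  59.3]
[469.0341493   53.04406125 149.91539861] [-0.0019 -0.5651  0.825   0.0013] [-0.04  0.26 -0.42  0.89 -0.   -1.24]
phi 158.82257967766301
```

>>> {"method": "send_rows", "body": {
  "targets": [
    [[0,0,0,0.003,0.058,-0.2,-0.2],[0,0,0,0.003,0.058,-0.45,-0.2],[0,0,0,0.003,0.058,-0.65,-0.2],[0,0,0,0.003,0.058,-0.7,-0.2],[0,0,0,0.003,0.058,-0.7,1],[0,0,0,0.003,0.058,-0.7,1],[0,0,0,0.003,0.058,-0.7,1],[0,0,0,0.003,0.058,-0.7,1],[0,0,0,0.003,0.058,-0.7,1],[0,0,0,0.003,0.058,-0.7,1]]
  ],
  "squeeze": 100
}}

```text
time: 12.9
tcp_pos: [470.6, 58.8, 83.1]
orientation: [0.0, -0.565, 0.825, -0.0]
ft_force: [-3.0, 1.2, 7.0]
grip_width: 0.116
grasp_force: 100.5
```

>>> {"method": "send_rows", "body": {
  "targets": [
    [[0,0,0,0,0,0,1],[0,0,0,0,0,0.05,1],[0,0,0,0,0,0.2,1],[0,0,0,0,0,0.4,1],[0,0,0,0,0,0.7,1],[0,0,0,0,0,0.95,1],[0,0,0,0,0,0.95,1]]
  ]
}}

```text
time: 13.6
tcp_pos: [472.3, 58.6, 180.2]
orientation: [0.002, -0.565, 0.825, -0.002]
ft_force: [0.5, 0.3, -6.1]
grip_width: 0.115
grasp_force: 98.7
```

```bash
python3 - <<'E'
from w import *
S=optics.get_image("side");cv2.imwrite("pics/side6.png",S[:,:,::-1])
c=cv2.resize(S[120:300,250:450],None,fx=3,fy=3,interpolation=cv2.INTER_CUBIC);cv2.imwrite("pics/s6.png",c[:,:,::-1])
t=telemetry.state();print(t["tcp_pos"],t["ft_force"],t["wrist_torque"])
E
```

```text
[471.31539584  58.60130913 178.20587974] [-0.32609375 -0.38622304 -5.14019059] [ 0.05792815 -0.0167131  -0.02154861]
```

View pics/s6.png

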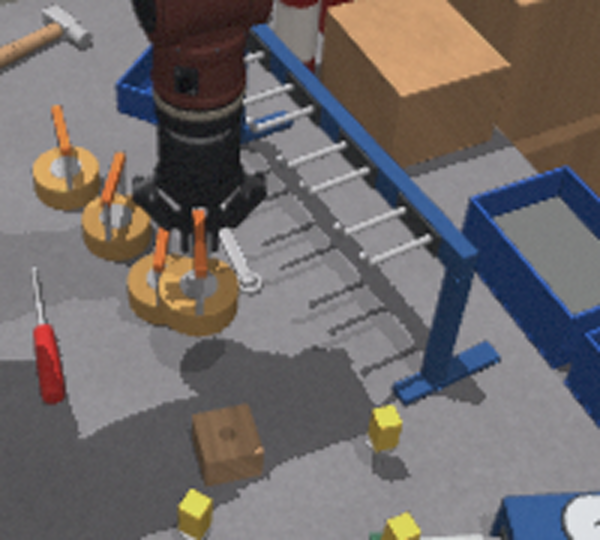

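Weight held upright by its bar. Move to in front of the rightmost hook.

>>> {"method": "send_rows", "body": {
  "targets": [
    [[0,0,0,0,0,0.15,1],[0,0,0.015,0.05,-0.1,0.35,1],[0,0,0.03,0.2,-0.25,0.55,1],[0,0,0.045,0.4,-0.4,0.55,1],[0,0,0.06,0.6,-0.6,0.55,1],[0,0,0.071,0.78,-0.73,0.55,1],[0,0,0.071,0.85,-0.785,0.55,1],[0,0,0.071,0.85,-0.785,0.55,1],[0,0,0.071,0.85,-0.785,0.55,1]]
  ]
}}

```text
time: 14.55
tcp_pos: [554.1, -19.3, 231.2]
orientation: [0.001, 0.733, -0.68, -0.001]
ft_force: [-0.1, 1.5, -5.2]
grip_width: 0.114
grasp_force: 98.7
```

```bash
python3 - <<'E'
from w import *
S=optics.get_image("side");cv2.imwrite("pics/side7.png",S[:,:,::-1])
c=cv2.resize(S[120:300,250:450],None,fx=3,fy=3,interpolation=cv2.INTER_CUBIC);cv2.imwrite("pics/s7.png",c[:,:,::-1])
t=telemetry.state();print(t["tcp_pos"],t["ft_force"],t["grip_width"])
o=t["orientation"];print("phi",2*np.degrees(np.arctan2(o[2],o[1]))-90)
E
```

```text
[554.19733592 -19.13477957 231.60698936] [ 0.42057159  0.13834075 -4.94337176] 0.11785369931539058
phi -175.628756817779
```

View pics/s7.png

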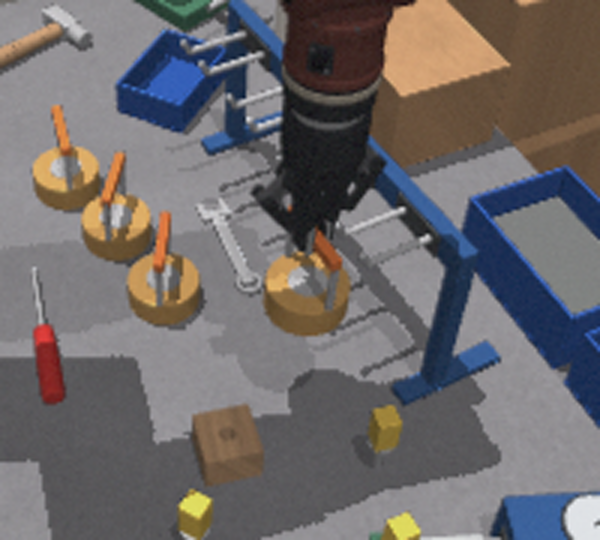

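The weight is in front of the right-hand hook, its bar parallel to the beam. I'll advance, lower it onto the prongs and watch the force.

>>> {"method": "send_rows", "body": {
  "targets": [
    [[0,0,0,0.12,0.009,0,1],[0,0,0,0.3,0.02,0,1],[0,0,0,0.5,0.035,0,1],[0,0,0,0.68,0.048,0,1],[0,0,0,0.77,0.053,0,1],[0,0,0,0.77,0.053,0,1],[0,0,0,0.77,0.053,-0.1,1],[0,0,0,0.77,0.053,-0.2,1],[0,0,0,0.77,0.053,-0.26,1],[0,0,0,0.77,0.053,-0.26,1]]
  ]
}}

```text
time: 15.6
tcp_pos: [631.1, -14.4, 204.9]
orientation: [0.001, 0.734, -0.68, -0.001]
ft_force: [-0.6, -0.2, -4.9]
grip_width: 0.119
grasp_force: 98.7
```

>>> {"method": "send_rows", "body": {
  "targets": [
    [[0,0,0,0,0,-0.02,1],[0,0,0,0,0,-0.04,1],[0,0,0,0,0,-0.05,1],[0,0,0,0,0,-0.05,1]]
  ]
}}

```text
time: 16.0
tcp_pos: [632.3, -14.6, 201.3]
orientation: [-0.0, 0.734, -0.679, 0.0]
ft_force: [-0.4, 0.2, -4.9]
grip_width: 0.112
grasp_force: 98.7
```

>>> {"method": "send_rows", "body": {
  "targets": [
    [[0,0,0,0,0,-0.015,1],[0,0,0,0,0,-0.03,1],[0,0,0,0,0,-0.03,1]]
  ]
}}

```text
time: 16.3
tcp_pos: [632.6, -14.6, 200.4]
orientation: [-0.001, 0.734, -0.679, 0.001]
ft_force: [-5.9, 0.2, 9.3]
grip_width: 0.113
grasp_force: 101.0
```

>>> {"method": "send_rows", "body": {
  "targets": [
    [[0,0,0,0,0,0.01,1],[0,0,0,0,0,0.01,0.1],[0,0,0,0,0,0.01,0.1],[0,0,0,0,0,0.01,0.1],[0,0,0,0,0,0.1,0.1],[0,0,0,0,0,0.4,0.1],[0,0,0,0,0,0.8,0.1],[0,0,0,0,0,0.8,0.1]]
  ]
}}

```text
time: 17.1
tcp_pos: [634.7, -14.9, 284.4]
orientation: [-0.002, 0.734, -0.679, 0.004]
ft_force: [0.4, -0.1, 0.1]
grip_width: 0.448
grasp_force: 0.0
```

>>> {"method": "send_rows", "body": {
  "targets": [
    [[0,0,0,-0.4,0,0,-0.2],[0,0,0,-0.8,0,0,-0.2],[0,0,0,-1,0,0,-0.2],[0,0,0,-1,0,0,-0.2]]
  ]
}}

```text
time: 17.5
tcp_pos: [530.3, -14.4, 279.4]
orientation: [-0.0, 0.734, -0.679, 0.0]
ft_force: [0.4, 0.3, 1.0]
grip_width: 0.603
grasp_force: 0.0
```

>>> {"method": "send_rows", "body": {
  "targets": [
    [[0,0,0,-0.4,0,0,-0.2],[0,0,0,-0.8,0,0,-0.2],[0,0,0,-1,0,0,-0.2],[0,0,0,-1,0,0,-0.2]]
  ]
}}

```text
time: 17.9
tcp_pos: [431.2, -14.5, 279.1]
orientation: [-0.0, 0.734, -0.68, 0.0]
ft_force: [0.5, -0.2, 0.3]
grip_width: 0.6
grasp_force: 0.0
```

```bash
cat > look.py <<'E'
import sys
from w import *
n=sys.argv[1]
S=optics.get_image("side");T=optics.get_image("top")
cv2.imwrite(f"pics/side{n}.png",S[:,:,::-1]);cv2.imwrite(f"pics/top{n}.png",T[:,:,::-1])
a=cv2.resize(S[110:270,250:420],None,fx=2.3,fy=2.3,interpolation=cv2.INTER_CUBIC)
b=cv2.resize(T[138:238,230:380],None,fx=5.3,fy=5.3,interpolation=cv2.INTER_CUBIC)[:,:795]
b=b[:int(5.3*100)]
cv2.imwrite(f"pics/s{n}.png",a[:,:,::-1]);cv2.imwrite(f"pics/t{n}.png",b[:,:,::-1])
p=np.zeros((600,800,3),np.uint8);bb=cv2.resize(T[138:238,230:380],None,fx=3.2,fy=3.2,interpolation=cv2.INTER_CUBIC);p[:320,:480]=bb;aa=cv2.resize(S[110:270,250:350],None,fx=3.2,fy=3.2,interpolation=cv2.INTER_CUBIC);p[:512,480:800]=aa
aa=cv2.resize(S[140:300,310:450],None,fx=1.75,fy=1.75,interpolation=cv2.INTER_CUBIC);p[320:600,:245]=aa
cv2.imwrite(f"pics/p{n}.png",p[:,:,::-1]);bars(T)
t=telemetry.state();o=t["orientation"];print(t["tcp_pos"],t["ft_force"],"phi",(2*np.degrees(np.arctan2(o[2],o[1]))-90)%360,t["time"])
E
python3 look.py 8
```

```text
bar c [435.  372.9] dir 84.9 len 93.0 thick px 11.4
bar c [456.7 265. ] dir 51.9 len 94.0 thick px 15.7
bar c [457.6 156.3] dir 90.7 len 78.0 thick px 19.8
[433.51760822 -14.76245678 278.94321969] [ 0.84122181 -0.52175123  0.40483358] phi 184.38388989121574 18.0
```

View pics/p8.png

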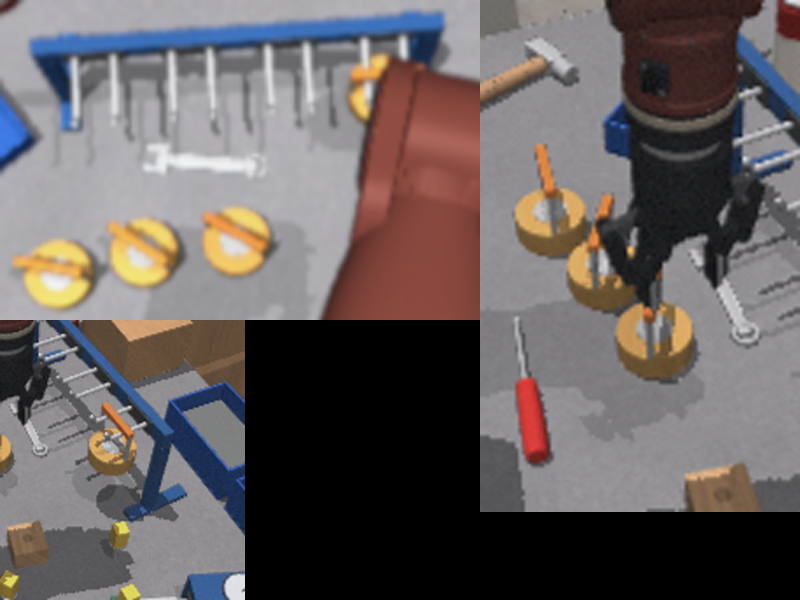

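The first weight hangs on the right-hand hook, its bar across both prongs. The other three are where they were: in the composite, weight c's bar still runs (205,217)-(267,247). On to the next weight.

>>> {"method": "send_rows", "body": {
  "targets": [
    [[0,0,-0.02,0.1,0.25,-0.1,-0.2],[0,0,-0.04,0.2,0.5,-0.3,-0.2],[0,0,-0.06,0.3,0.8,-0.5,-0.2],[0,0,-0.0836,0.4,0.95,-0.7,-0.2],[0,0,-0.0836,0.4,0.95,-0.7,-0.2]]
  ]
}}

```text
time: 18.5
tcp_pos: [473.1, 82.2, 205.7]
orientation: [-0.001, -0.531, 0.847, 0.001]
ft_force: [-0.6, 0.8, 0.6]
grip_width: 0.597
grasp_force: 0.0
```

>>> {"method": "send_rows", "body": {
  "targets": [
    [[0,0,0,0,0.4,-0.2,-0.2],[0,0,0,0,0.7,-0.4,-0.2],[0,0,0,0,0.78,-0.58,-0.2],[0,0,0,0,0.78,-0.58,-0.2],[0,0,0,0,0.78,-0.58,-0.2]]
  ]
}}

```text
time: 19.0
tcp_pos: [473.1, 158.0, 150.9]
orientation: [-0.0, -0.533, 0.846, -0.0]
ft_force: [-0.4, -0.3, 0.5]
grip_width: 0.6
grasp_force: 0.0
```

```bash
cat >> w.py <<'E'
def disc(T):
    R={'a':(232,207,264,242),'b':(260,201,290,234),'c':(289,200,318,232),'d':(318,200,345,234)};o={}
    for k,r in R.items():
        q=blob(T,r,(5,60,80),(30,255,255))
        o[k]=(q[0],q[2]) if q else (np.zeros(2),0)
    return o
E
cat > st.py <<'E'
from w import *
t=telemetry.state();o=t["orientation"];print(t["tcp_pos"].round(1),t["ft_force"].round(1),"phi",((2*np.degrees(np.arctan2(o[2],o[1]))-90)%360).round(1),"grip",round(t["grip_width"],3),t["time"],t["joints"].round(2))
E
python3 - <<'E'
from w import *
for n in("top0","top5","top8"):print({k:(v[0].round(1).tolist(),round(v[1])) for k,v in disc(cv2.imread(f"pics/{n}.png")[:,:,::-1].copy()).items()})
E
python3 st.py
```

```text
{'a': ([247.5, 223.2], 399), 'b': ([274.4, 216.3], 386), 'c': ([303.3, 212.8], 378), 'd': ([328.3, 213.9], 376)}
{'a': ([247.5, 223.2], 399), 'b': ([274.4, 216.3], 386), 'c': ([303.3, 212.8], 378), 'd': ([328.3, 213.9], 376)}
{'a': ([247.5, 223.2], 399), 'b': ([274.4, 216.3], 388), 'c': ([303.3, 212.8], 379), 'd': ([334.2, 233.2], 0)}
[473.1 158.  150.9] [-0.4 -0.3  0.5] phi 154.4 grip 0.6 19.0 [ 0.18  0.3  -0.36  0.91 -0.   -0.95]
```

>>> {"method": "send_rows", "body": {
  "targets": [
    [[0,0,0,-0.01,0.005,-0.2,-0.2],[0,0,0,-0.01,0.005,-0.45,-0.2],[0,0,0,-0.01,0.005,-0.65,-0.2],[0,0,0,-0.01,0.005,-0.71,-0.2],[0,0,0,-0.01,0.005,-0.71,1],[0,0,0,-0.01,0.005,-0.71,1],[0,0,0,-0.01,0.005,-0.71,1],[0,0,0,-0.01,0.005,-0.71,1],[0,0,0,-0.01,0.005,-0.71,1],[0,0,0,-0.01,0.005,-0.71,1]]
  ],
  "squeeze": 100
}}

```text
time: 20.0
tcp_pos: [471.8, 158.9, 80.5]
orientation: [0.001, -0.532, 0.847, -0.0]
ft_force: [-2.8, -1.2, 6.8]
grip_width: 0.119
grasp_force: 97.5
```

>>> {"method": "send_rows", "body": {
  "targets": [
    [[0,0,0,0,0,0,1],[0,0,0,0,0,0.05,1],[0,0,0,0,0,0.2,1],[0,0,0,0,0,0.4,1],[0,0,0,0,0,0.7,1],[0,0,0,0,0,0.95,1],[0,0,0,0,0,0.95,1],[0,0,0,0,0,0.95,1]]
  ]
}}

```text
time: 20.8
tcp_pos: [471.3, 159.0, 174.1]
orientation: [0.0, -0.532, 0.847, -0.0]
ft_force: [1.0, 0.2, -4.4]
grip_width: 0.118
grasp_force: 97.5
```

```bash
python3 st.py
```

```text
[471.3 159.  174.1] [ 1.   0.2 -4.4] phi 154.3 grip 0.118 20.8 [ 0.18  0.28 -0.33  0.96  0.   -0.94]
```

>>> {"method": "send_rows", "body": {
  "targets": [
    [[0,0,0,0,0,0.2,1],[0,0,0.015,0.05,-0.05,0.4,1],[0,0,0.035,0.2,-0.15,0.56,1],[0,0,0.055,0.4,-0.35,0.56,1],[0,0,0.07,0.6,-0.55,0.56,1],[0,0,0.0836,0.73,-0.66,0.56,1],[0,0,0.0836,0.765,-0.692,0.56,1],[0,0,0.0836,0.765,-0.692,0.56,1],[0,0,0.0836,0.765,-0.692,0.56,1]]
  ]
}}

```text
time: 21.7
tcp_pos: [546.7, 90.2, 229.4]
orientation: [0.001, 0.733, -0.68, -0.001]
ft_force: [0.5, 0.2, -4.8]
grip_width: 0.118
grasp_force: 97.8
```

```bash
python3 st.py; python3 - <<'E'
from w import *
S=optics.get_image("side");t=telemetry.state()["tcp_pos"]
ey=np.array([-.0768,.997])
c=np.r_[t[:2],t[2]+18]
exp=[proj("side",c+np.r_[s*41*ey,0]) for s in(1,-1)];print("expected bar ends",np.round(exp,1))
q=proj("side",c).astype(int);r=(q[0]-30,q[1]-30,q[0]+35,q[1]+35)
b=blob(S,r,(4,150,60),(16,255,255));print(b[0].round(1),b[1].round(1).tolist(),b[2])
cv2.imwrite("pics/side9.png",S[:,:,::-1])
d=proj("side",c-[0,0,80]);print("disc exp",d,blob(S,(int(d[0])-30,int(d[1])-25,int(d[0])+30,int(d[1])+25),(8,60,60),(26,255,255))[0])
E
```

```text
[546.7  90.2 229.4] [ 0.5  0.2 -4.8] phi 184.3 grip 0.118 21.7 [ 0.03  0.35 -0.08  1.15  0.   -1.61]
expected bar ends [[328.2 165.9]
 [341.8 182.6]]
[338.9 178.9] [[332.4, 174.1], [336.7, 171.2], [344.7, 183.3], [340.4, 186.2]] 50.5
disc exp [333.87729361 192.61078617] [334.36197735 191.90383813]
```

>>> {"method": "send_rows", "body": {
  "targets": [
    [[0,0,0,0.12,0.009,0,1],[0,0,0,0.3,0.02,0,1],[0,0,0,0.5,0.035,0,1],[0,0,0,0.68,0.048,0,1],[0,0,0,0.76,0.053,0,1],[0,0,0,0.76,0.053,0,1],[0,0,0,0.76,0.053,-0.1,1],[0,0,0,0.76,0.053,-0.2,1],[0,0,0,0.76,0.053,-0.27,1],[0,0,0,0.76,0.053,-0.27,1]]
  ]
}}

```text
time: 22.75
tcp_pos: [622.5, 95.0, 201.8]
orientation: [0.001, 0.734, -0.679, -0.001]
ft_force: [-1.2, 0.2, -5.0]
grip_width: 0.113
grasp_force: 97.8
```

>>> {"method": "send_rows", "body": {
  "targets": [
    [[0,0,0,0,0,-0.015,1],[0,0,0,0,0,-0.03,1],[0,0,0,0,0,-0.045,1],[0,0,0,0,0,-0.045,1]]
  ]
}}

```text
time: 23.15
tcp_pos: [623.8, 95.0, 198.8]
orientation: [-0.0, 0.734, -0.679, 0.0]
ft_force: [0.1, 0.1, -4.9]
grip_width: 0.124
grasp_force: 97.8
```

>>> {"method": "send_rows", "body": {
  "targets": [
    [[0,0,0,0,0,-0.015,1],[0,0,0,0,0,-0.025,1],[0,0,0,0,0,-0.025,1]]
  ]
}}

```text
time: 23.45
tcp_pos: [624.1, 95.0, 198.2]
orientation: [-0.001, 0.734, -0.679, 0.001]
ft_force: [-4.7, -1.1, 8.8]
grip_width: 0.12
grasp_force: 99.9
```

>>> {"method": "send_rows", "body": {
  "targets": [
    [[0,0,0,0,0,0.01,1],[0,0,0,0,0,0.01,0.1],[0,0,0,0,0,0.01,0.1],[0,0,0,0,0,0.01,0.1],[0,0,0,0,0,0.1,0.1],[0,0,0,0,0,0.4,0.1],[0,0,0,0,0,0.8,0.1],[0,0,0,0,0,0.8,0.1]]
  ]
}}

```text
time: 24.25
tcp_pos: [626.2, 95.2, 282.4]
orientation: [-0.003, 0.734, -0.679, 0.003]
ft_force: [0.1, 1.0, -0.1]
grip_width: 0.449
grasp_force: 0.0
```

>>> {"method": "send_rows", "body": {
  "targets": [
    [[0,0,0,-0.4,0,0,-0.2],[0,0,0,-0.8,0,0,-0.2],[0,0,0,-1,0,0,-0.2],[0,0,0,-1,0,0,-0.2]]
  ]
}}

```text
time: 24.65
tcp_pos: [521.8, 95.2, 277.4]
orientation: [-0.0, 0.734, -0.679, 0.0]
ft_force: [0.9, -0.6, 0.6]
grip_width: 0.598
grasp_force: 0.0
```

>>> {"method": "send_rows", "body": {
  "targets": [
    [[0,0,-0.02,-0.3,0.1,0,-0.2],[0,0,-0.04,-0.5,0.2,-0.1,-0.2],[0,0,-0.06,-0.6,0.4,-0.3,-0.2],[0,0,-0.08,-0.67,0.6,-0.5,-0.2],[0,0,-0.094,-0.67,0.77,-0.6,-0.2],[0,0,-0.094,-0.67,0.77,-0.6,-0.2]]
  ]
}}

```text
time: 25.25
tcp_pos: [456.7, 173.4, 215.3]
orientation: [-0.001, -0.504, 0.864, 0.0]
ft_force: [0.6, -0.8, 0.1]
grip_width: 0.598
grasp_force: 0.0
```

```bash
python3 st.py; python3 - <<'E'
from w import *
S=optics.get_image("side");T=optics.get_image("top");cv2.imwrite("pics/side10.png",S[:,:,::-1]);cv2.imwrite("pics/top10.png",T[:,:,::-1])
print({k:(v[0].round(1).tolist(),round(v[1])) for k,v in disc(T).items()})
# hung weights: expected bar centre and disc in side view
for n,p in(("d",(632,-14.5)),("c",(624,95))):
    e=proj("side",(*p,140));b=blob(S,(int(e[0])-30,int(e[1])-25,int(e[0])+30,int(e[1])+25),(8,60,60),(26,255,255));print(n,"disc exp",e.round(1),b[0].round(1),b[2])
E
```

```text
[456.7 173.4 215.3] [ 0.6 -0.8  0.1] phi 150.6 grip 0.598 25.25 [ 0.21  0.23 -0.27  1.06  0.   -0.84]
{'a': ([247.5, 223.2], 404), 'b': ([267.6, 215.6], 122), 'c': ([314.0, 217.8], 1), 'd': ([318.1, 228.9], 1)}
d disc exp [372.9 213.5] [373.5 211. ] 770.2777777777778
c disc exp [354.3 190.9] [366.7 192.3] 440.8333333333333
```

```bash
python3 - <<'E'
from w import *
for n in(5,8,10):
    T=cv2.imread(f"pics/top{n}.png")[:,:,::-1].copy();q=blob(T,(260,201,273,234),(5,60,80),(30,255,255));print(n,q[0].round(2),q[2],q[1].round(1).tolist())
E
```

```text
5 [268.16 215.74] 135.52777777777777 [[262.9, 206.1], [272.4, 206.1], [272.4, 227.1], [262.9, 227.1]]
8 [268.17 215.75] 135.63888888888889 [[262.9, 205.9], [272.4, 205.9], [272.4, 227.1], [262.9, 227.1]]
10 [267.63 215.6 ] 122.1111111111111 [[262.5, 206.7], [271.2, 205.7], [273.3, 225.9], [264.7, 226.8]]
```

>>> {"method": "send_rows", "body": {
  "targets": [
    [[0,0,0,0,0.3,-0.1,-0.2],[0,0,0,0,0.7,-0.3,-0.2],[0,0,0,0,0.98,-0.55,-0.2],[0,0,0,0,0.98,-0.65,-0.2],[0,0,0,0,0.98,-0.65,-0.2]]
  ]
}}

```text
time: 25.85
tcp_pos: [456.6, 269.4, 150.4]
orientation: [-0.001, -0.505, 0.863, -0.0]
ft_force: [0.5, -0.1, -1.0]
grip_width: 0.601
grasp_force: 0.0
```

>>> {"method": "send_rows", "body": {
  "targets": [
    [[0,0,0,-0.005,0,-0.2,-0.2],[0,0,0,-0.005,0,-0.45,-0.2],[0,0,0,-0.005,0,-0.65,-0.2],[0,0,0,-0.005,0,-0.705,-0.2],[0,0,0,-0.005,0,-0.705,1],[0,0,0,-0.005,0,-0.705,1],[0,0,0,-0.005,0,-0.705,1],[0,0,0,-0.005,0,-0.705,1],[0,0,0,-0.005,0,-0.705,1],[0,0,0,-0.005,0,-0.705,1]]
  ]
}}

```text
time: 26.85
tcp_pos: [456.7, 270.3, 81.7]
orientation: [0.001, -0.504, 0.863, -0.0]
ft_force: [-2.6, -0.3, 6.5]
grip_width: 0.116
grasp_force: 99.0
```

>>> {"method": "send_rows", "body": {
  "targets": [
    [[0,0,0,0,0,0,1],[0,0,0,0,0,0.05,1],[0,0,0,0,0,0.2,1],[0,0,0,0,0,0.4,1],[0,0,0,0,0,0.7,1],[0,0,0,0,0,0.95,1],[0,0,0,0,0,0.95,1],[0,0,0,0,0,0.95,1]]
  ]
}}

```text
time: 27.65
tcp_pos: [456.2, 270.0, 175.2]
orientation: [-0.0, -0.504, 0.864, -0.0]
ft_force: [-1.2, 0.8, -6.3]
grip_width: 0.121
grasp_force: 97.4
```

```bash
python3 st.py
```

```text
[456.2 270.  175.2] [-1.2  0.8 -6.3] phi 150.6 grip 0.121 27.65 [ 0.4   0.34 -0.24  0.99 -0.   -0.66]
```

>>> {"method": "send_rows", "body": {
  "targets": [
    [[0,0,0,0,0,0.2,1],[0,0,0.015,0.05,-0.05,0.4,1],[0,0,0.035,0.2,-0.15,0.56,1],[0,0,0.055,0.4,-0.35,0.56,1],[0,0,0.075,0.6,-0.5,0.56,1],[0,0,0.0939,0.78,-0.66,0.56,1],[0,0,0.0939,0.832,-0.705,0.56,1],[0,0,0.0939,0.832,-0.705,0.56,1],[0,0,0.0939,0.832,-0.705,0.56,1]]
  ]
}}

```text
time: 28.55
tcp_pos: [538.4, 199.8, 230.5]
orientation: [0.001, 0.733, -0.68, -0.001]
ft_force: [-0.2, -0.1, -5.4]
grip_width: 0.115
grasp_force: 97.8
```

```bash
cat > chk.py <<'E'
from w import *
S=optics.get_image("side");t=telemetry.state()["tcp_pos"]
ey=np.array([-.0768,.997]);c=np.r_[t[:2],t[2]+17]
print("expected bar ends",np.round([proj("side",c+np.r_[s*41*ey,0]) for s in(1,-1)],1))
q=proj("side",c).astype(int);b=blob(S,(q[0]-30,q[1]-30,q[0]+35,q[1]+35),(4,150,60),(16,255,255));print(b[0].round(1),b[1].round(1).tolist(),b[2])
d=proj("side",c-[0,0,80]);print("disc exp",d,blob(S,(int(d[0])-30,int(d[1])-25,int(d[0])+30,int(d[1])+25),(8,60,60),(26,255,255))[0])
E
python3 st.py; python3 chk.py
```

```text
[538.4 199.8 230.5] [-0.2 -0.1 -5.4] phi 184.3 grip 0.115 28.55 [ 0.23  0.39 -0.02  1.17  0.   -1.42]
expected bar ends [[311.8 145.6]
 [323.8 160.4]]
[320.8 156.4] [[315.3, 152.5], [319.4, 150.0], [325.4, 159.5], [321.4, 162.1]] 36.541666666666664
disc exp [317.57570696 171.45420171] [317.46490762 170.28914575]
```

>>> {"method": "send_rows", "body": {
  "targets": [
    [[0,0,0,0.12,0.009,0,1],[0,0,0,0.3,0.02,0,1],[0,0,0,0.5,0.035,0,1],[0,0,0,0.68,0.048,0,1],[0,0,0,0.76,0.055,0,1],[0,0,0,0.76,0.055,0,1],[0,0,0,0.76,0.055,-0.1,1],[0,0,0,0.76,0.055,-0.2,1],[0,0,0,0.76,0.055,-0.28,1],[0,0,0,0.76,0.055,-0.28,1]]
  ]
}}

```text
time: 29.6
tcp_pos: [614.1, 204.8, 202.0]
orientation: [0.001, 0.734, -0.68, -0.001]
ft_force: [-0.4, -0.2, -5.8]
grip_width: 0.121
grasp_force: 97.8
```

>>> {"method": "send_rows", "body": {
  "targets": [
    [[0,0,0,0,0,-0.015,1],[0,0,0,0,0,-0.03,1],[0,0,0,0,0,-0.045,1],[0,0,0,0,0,-0.045,1]]
  ]
}}

```text
time: 30.0
tcp_pos: [615.7, 205.0, 199.5]
orientation: [-0.0, 0.733, -0.68, 0.0]
ft_force: [-0.3, -0.0, -6.3]
grip_width: 0.116
grasp_force: 98.1
```

>>> {"method": "send_rows", "body": {
  "targets": [
    [[0,0,0,0,0,-0.015,1],[0,0,0,0,0,-0.025,1],[0,0,0,0,0,-0.025,1]]
  ]
}}

```text
time: 30.3
tcp_pos: [615.8, 205.1, 199.1]
orientation: [-0.001, 0.734, -0.68, 0.001]
ft_force: [-4.7, -1.7, 11.1]
grip_width: 0.119
grasp_force: 100.3
```

>>> {"method": "send_rows", "body": {
  "targets": [
    [[0,0,0,0,0,0.01,1],[0,0,0,0,0,0.01,0.1],[0,0,0,0,0,0.01,0.1],[0,0,0,0,0,0.01,0.1],[0,0,0,0,0,0.1,0.1],[0,0,0,0,0,0.4,0.1],[0,0,0,0,0,0.8,0.1],[0,0,0,0,0,0.8,0.1]]
  ]
}}

```text
time: 31.1
tcp_pos: [617.8, 205.6, 283.0]
orientation: [-0.004, 0.734, -0.68, 0.003]
ft_force: [0.6, -0.1, 0.6]
grip_width: 0.453
grasp_force: 0.0
```

>>> {"method": "send_rows", "body": {
  "targets": [
    [[0,0,0,-0.4,0,0,-0.2],[0,0,0,-0.8,0,0,-0.2],[0,0,0,-1,0,0,-0.2],[0,0,0,-1,0,0,-0.2]]
  ]
}}

```text
time: 31.5
tcp_pos: [513.4, 205.3, 277.9]
orientation: [-0.0, 0.734, -0.679, 0.0]
ft_force: [0.0, 0.4, -0.1]
grip_width: 0.605
grasp_force: 0.0
```

>>> {"method": "send_rows", "body": {
  "targets": [
    [[0,0,-0.015,-0.4,0.1,0,-0.2],[0,0,-0.03,-0.75,0.3,-0.2,-0.2],[0,0,-0.03,-0.87,0.5,-0.4,-0.2],[0,0,-0.03,-0.87,0.75,-0.6,-0.2],[0,0,-0.03,-0.87,0.75,-0.6,-0.2]]
  ]
}}

```text
time: 32.0
tcp_pos: [427.9, 281.8, 214.9]
orientation: [-0.001, -0.667, 0.745, 0.001]
ft_force: [0.9, -0.4, 1.3]
grip_width: 0.598
grasp_force: 0.0
```

```bash
python3 st.py; python3 - <<'E'
from w import *
S=optics.get_image("side");T=optics.get_image("top");cv2.imwrite("pics/side11.png",S[:,:,::-1]);cv2.imwrite("pics/top11.png",T[:,:,::-1])
print({k:(v[0].round(2).tolist(),round(v[1])) for k,v in disc(T).items()});bars(T)
E
```

```text
[427.9 281.8 214.9] [ 0.9 -0.4  1.3] phi 173.7 grip 0.598 32.0 [ 0.44  0.28 -0.21  1.08  0.   -1.02]
{'a': ([239.29, 213.33], 3), 'b': ([264.13, 205.38], 0), 'c': ([0.0, 0.0], 0), 'd': ([0.0, 0.0], 0)}
```

```bash
python3 - <<'E'
from w import *
for n in(0,5,6,8,10,11):
    S=cv2.imread(f"pics/side{n}.png")[:,:,::-1].copy();q=blob(S,(245,140,300,205),(5,60,60),(28,255,255));print(n,q[0].round(1),q[2],q[1].round(0).tolist())
T=cv2.imread("pics/top11.png");print(T[223,248],T[230,240],T[215,255])
E
```

```text
0 [280.1 184.7] 921.2222222222222 [[249.0, 172.0], [271.0, 150.0], [310.0, 190.0], [288.0, 212.0]]
5 [263.9 177.7] 17.77777777777778 [[258.0, 175.0], [263.0, 172.0], [269.0, 181.0], [263.0, 184.0]]
6 [279.9 184.7] 910.1111111111112 [[249.0, 172.0], [272.0, 150.0], [310.0, 191.0], [288.0, 212.0]]
8 [276.5 183.5] 696.3333333333334 [[250.0, 167.0], [269.0, 153.0], [301.0, 201.0], [282.0, 214.0]]
10 [280.1 184.7] 920.8472222222222 [[249.0, 172.0], [271.0, 151.0], [310.0, 191.0], [288.0, 212.0]]
11 [271.6 176.8] 448.5833333333333 [[257.0, 186.0], [267.0, 154.0], [290.0, 161.0], [280.0, 193.0]]
[ 62  71 135] [ 59  69 131] [ 60  69 132]
```

>>> {"method": "send_rows", "body": {
  "targets": [
    [[0,0,0,0,0.3,-0.1,-0.2],[0,0,0,0,0.7,-0.3,-0.2],[0,0,0,0.005,0.95,-0.55,-0.2],[0,0,0,0.005,0.95,-0.64,-0.2],[0,0,0,0.005,0.95,-0.64,-0.2]]
  ]
}}

```text
time: 32.6
tcp_pos: [429.1, 374.3, 151.9]
orientation: [-0.001, -0.666, 0.746, -0.0]
ft_force: [0.7, -0.4, 0.6]
grip_width: 0.6
grasp_force: 0.0
```

>>> {"method": "send_rows", "body": {
  "targets": [
    [[0,0,0,0,0,-0.2,-0.2],[0,0,0,0,0,-0.45,-0.2],[0,0,0,0,0,-0.65,-0.2],[0,0,0,0,0,-0.705,-0.2],[0,0,0,0,0,-0.705,1],[0,0,0,0,0,-0.705,1],[0,0,0,0,0,-0.705,1],[0,0,0,0,0,-0.705,1],[0,0,0,0,0,-0.705,1],[0,0,0,0,0,-0.705,1]]
  ]
}}

```text
time: 33.6
tcp_pos: [429.4, 375.4, 83.3]
orientation: [0.001, -0.666, 0.746, -0.0]
ft_force: [-2.1, -0.9, 6.1]
grip_width: 0.11
grasp_force: 100.5
```

>>> {"method": "send_rows", "body": {
  "targets": [
    [[0,0,0,0,0,0,1],[0,0,0,0,0,0.05,1],[0,0,0,0,0,0.2,1],[0,0,0,0,0,0.4,1],[0,0,0,0,0,0.7,1],[0,0,0,0,0,0.95,1],[0,0,0,0,0,0.95,1],[0,0,0,0,0,0.95,1]]
  ]
}}

```text
time: 34.4
tcp_pos: [429.0, 375.0, 176.9]
orientation: [0.0, -0.666, 0.746, -0.0]
ft_force: [-0.7, -0.5, -4.4]
grip_width: 0.115
grasp_force: 99.0
```

```bash
python3 st.py
```

```text
[429.  375.  176.9] [-0.7 -0.5 -4.4] phi 173.6 grip 0.115 34.4 [ 0.59  0.41 -0.13  1.04 -0.   -0.87]
```

>>> {"method": "send_rows", "body": {
  "targets": [
    [[0,0,0,0,0,0.2,1],[0,0,0.01,0.05,-0.05,0.4,1],[0,0,0.02,0.2,-0.15,0.54,1],[0,0,0.03,0.4,-0.35,0.54,1],[0,0,0.03,0.65,-0.5,0.54,1],[0,0,0.03,0.85,-0.6,0.54,1],[0,0,0.03,0.95,-0.664,0.54,1],[0,0,0.03,0.95,-0.664,0.54,1],[0,0,0.03,0.95,-0.664,0.54,1]]
  ]
}}

```text
time: 35.3
tcp_pos: [523.0, 308.7, 230.2]
orientation: [0.001, 0.734, -0.68, -0.001]
ft_force: [-0.6, 0.2, -3.7]
grip_width: 0.114
grasp_force: 98.9
```

```bash
python3 st.py; python3 chk.py
```

```text
[523.  308.7 230.2] [-0.6  0.2 -3.7] phi 184.4 grip 0.114 35.3 [ 0.41  0.45  0.08  1.21  0.   -1.23]
expected bar ends [[295.2 128.1]
 [305.9 141.5]]
[303.2 138. ] [[298.2, 134.2], [301.8, 131.9], [307.6, 141.2], [304.0, 143.4]] 31.5
disc exp [301.12024562 153.16135312] [300.31708251 152.75818857]
```

>>> {"method": "send_rows", "body": {
  "targets": [
    [[0,0,0,0.12,0.009,0,1],[0,0,0,0.3,0.02,0,1],[0,0,0,0.5,0.035,0,1],[0,0,0,0.7,0.05,0,1],[0,0,0,0.825,0.062,0,1],[0,0,0,0.825,0.062,0,1],[0,0,0,0.825,0.062,-0.1,1],[0,0,0,0.825,0.062,-0.2,1],[0,0,0,0.825,0.062,-0.26,1],[0,0,0,0.825,0.062,-0.26,1]]
  ]
}}

```text
time: 36.35
tcp_pos: [605.2, 314.7, 203.9]
orientation: [0.001, 0.734, -0.68, -0.001]
ft_force: [0.2, -0.8, -3.1]
grip_width: 0.113
grasp_force: 98.8
```

>>> {"method": "send_rows", "body": {
  "targets": [
    [[0,0,0,0,0,-0.015,1],[0,0,0,0,0,-0.03,1],[0,0,0,0,0,-0.045,1],[0,0,0,0,0,-0.045,1]]
  ]
}}

```text
time: 36.75
tcp_pos: [606.7, 314.9, 200.9]
orientation: [-0.0, 0.733, -0.68, 0.0]
ft_force: [0.7, 0.1, -3.9]
grip_width: 0.113
grasp_force: 99.0
```

>>> {"method": "send_rows", "body": {
  "targets": [
    [[0,0,0,0,0,-0.015,1],[0,0,0,0,0,-0.025,1],[0,0,0,0,0,-0.025,1]]
  ]
}}

```text
time: 37.05
tcp_pos: [606.8, 314.9, 200.5]
orientation: [-0.001, 0.734, -0.68, 0.001]
ft_force: [-4.0, -2.4, 10.3]
grip_width: 0.119
grasp_force: 101.1
```

>>> {"method": "send_rows", "body": {
  "targets": [
    [[0,0,0,0,0,0.01,1],[0,0,0,0,0,0.01,0.1],[0,0,0,0,0,0.01,0.1],[0,0,0,0,0,0.01,0.1],[0,0,0,0,0,0.1,0.1],[0,0,0,0,0,0.4,0.1],[0,0,0,0,0,0.8,0.1],[0,0,0,0,0,0.8,0.1]]
  ]
}}

```text
time: 37.85
tcp_pos: [608.6, 315.7, 284.8]
orientation: [-0.004, 0.734, -0.68, 0.002]
ft_force: [-0.1, -0.2, 0.1]
grip_width: 0.455
grasp_force: 0.0
```

>>> {"method": "send_rows", "body": {
  "targets": [
    [[0,0,0,-0.4,0,0,-0.2],[0,0,0,-0.8,0,0,-0.2],[0,0,0,-1,0,0,-0.2],[0,0,0,-1,0,0,-0.2]]
  ]
}}

```text
time: 38.25
tcp_pos: [504.3, 315.1, 279.5]
orientation: [-0.0, 0.734, -0.679, -0.0]
ft_force: [-0.7, 0.2, -0.1]
grip_width: 0.598
grasp_force: 0.0
```

>>> {"method": "send_rows", "body": {
  "targets": [
    [[0,0,0,-0.4,0,0,-0.2],[0,0,0,-0.8,0,0,-0.2],[0,0,0,-1,0.2,0,-0.2],[0,0,0,-1,0.2,0,-0.2]]
  ]
}}

```text
time: 38.65
tcp_pos: [405.2, 336.3, 279.1]
orientation: [-0.001, 0.734, -0.679, -0.0]
ft_force: [0.7, 0.8, 0.7]
grip_width: 0.602
grasp_force: 0.0
```

>>> {"method": "send_rows", "body": {
  "targets": [
    [[0,0,0,-0.4,0.4,0,-0.2],[0,0,0,-0.8,0.8,0,-0.2],[0,0,0,-1,1,0,-0.2],[0,0,0,-1,1,0,-0.2]]
  ]
}}

```text
time: 39.05
tcp_pos: [304.7, 437.9, 278.5]
orientation: [-0.0, 0.735, -0.678, -0.001]
ft_force: [0.3, -1.2, 1.2]
grip_width: 0.607
grasp_force: 0.0
```

```bash
python3 st.py; python3 - <<'E'
from w import *
S=optics.get_image("side");T=optics.get_image("top");cv2.imwrite("pics/side12.png",S[:,:,::-1]);cv2.imwrite("pics/top12.png",T[:,:,::-1])
p=np.zeros((600,800,3),np.uint8)
a=cv2.resize(S[95:335,250:450],(500,600),interpolation=cv2.INTER_CUBIC);p[:,:500]=a
b=cv2.resize(T[130:235,235:435],None,fx=1.5,fy=1.5,interpolation=cv2.INTER_CUBIC);p[:b.shape[0],500:800]=b
b=cv2.resize(T[135:195,235:375],None,fx=2.14,fy=2.14,interpolation=cv2.INTER_CUBIC)[:,:300];p[200:200+b.shape[0],500:500+b.shape[1]]=b
b=cv2.resize(T[160:220,380:440],(250,250),interpolation=cv2.INTER_CUBIC);p[345:595,500:750]=b
cv2.imwrite("pics/p12.png",p[:,:,::-1])
E
```

```text
[304.7 437.9 278.5] [ 0.3 -1.2  1.2] phi 184.6 grip 0.607 39.05 [ 0.83  0.29 -0.04  1.25  0.   -0.83]
```

View pics/p12.png

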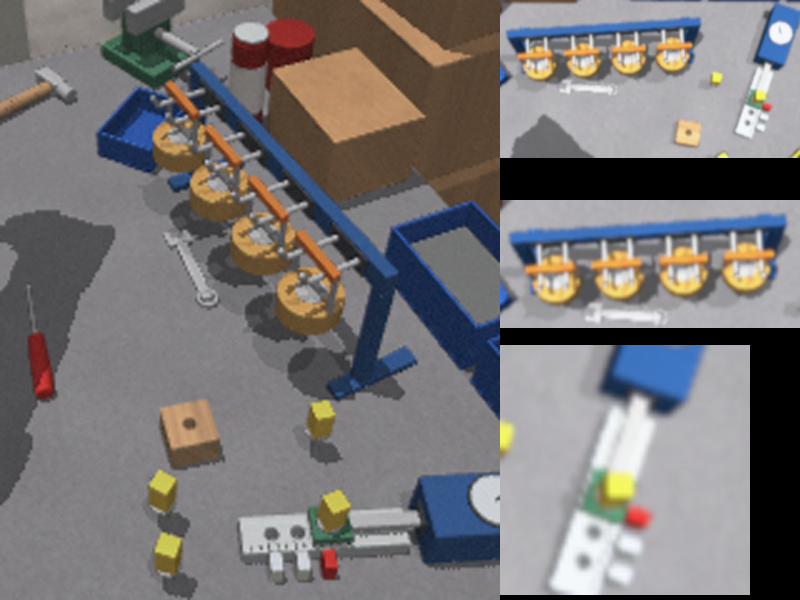

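All four weights hang across both prongs of their hooks. In the crop, the pin stands upright in the eye at the red block, with its grip at about (335,510). I'll let things settle, then hand in.

>>> {"method": "send_rows", "body": {
  "targets": [
    [[0,0,0,0,0,0,-0.2],[0,0,0,0,0,0,-0.2],[0,0,0,0,0,0,-0.2],[0,0,0,0,0,0,-0.2],[0,0,0,0,0,0,-0.2],[0,0,0,0,0,0,-0.2],[0,0,0,0,0,0,-0.2],[0,0,0,0,0,0,-0.2],[0,0,0,0,0,0,-0.2],[0,0,0,0,0,0,-0.2]]
  ]
}}

```text
time: 40.15
tcp_pos: [306.5, 434.9, 278.3]
orientation: [-0.0, 0.734, -0.68, 0.0]
ft_force: [0.1, 0.6, 0.2]
grip_width: 0.6
grasp_force: 0.0
```

```bash
python3 - <<'E'
from h import *
T0=cv2.imread("pics/side12.png")[:,:,::-1].astype(int);S=optics.get_image("side").astype(int)
print("max diff in scene",np.abs(S-T0)[95:335,290:450].max())
from rig import ticket
print(ticket.close_job())
E
```

```text
max diff in scene 51
the job is handed in; nothing more can be done
None
```

The job is handed in at about 40 s on the robot's clock: the last pictures show the slide locked at the red mark and all four weights hanging on the rack, one to a hook, but `close_job` returned no verdict.

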